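Unstack the battery packs into their charging cradles

TASK

Take the crosswise stack of four battery packs apart from the top down and lay each pack flat, centred and lengthwise, between the end blocks of the charging cradle of its own colour. Set each pack down rather than dropping it, keep it the right way up, and leave the solder spool and the tape roll where they are.

Things in the scene. Friction and masses are not known exactly. Their poses are not given: they have to be found in the camera images.
- pack_red_center (a point): Centre (half-way up) of the loose battery pack with red end caps and red middle band, yellow cells between. Rigid bar 148 mm long (x), 44 wide (y), 24 high (z up), 0.3 kg, ends alike. Grasp it across the 30 mm long band. Starts in the stack's lower layer: two packs 100 mm apart (centres) on a 6 mm board, two more across them 88 mm apart, nothing fastened.
- pack_blue_center (a point): Centre (half-way up) of the loose battery pack with blue end caps and blue middle band, yellow cells between. Rigid bar 148 mm long (x), 44 wide (y), 24 high (z up), 0.3 kg, ends alike. Grasp it across the 30 mm long band. Starts in the stack's lower layer: two packs 100 mm apart (centres) on a 6 mm board, two more across them 88 mm apart, nothing fastened.
- pack_green_center (a point): Centre (half-way up) of the loose battery pack with green end caps and green middle band, yellow cells between. Rigid bar 148 mm long (x), 44 wide (y), 24 high (z up), 0.3 kg, ends alike. Grasp it across the 30 mm long band. Starts in the stack's upper layer: two packs 100 mm apart (centres) on a 6 mm board, two more across them 88 mm apart, nothing fastened.
- pack_black_center (a point): Centre (half-way up) of the loose battery pack with black end caps and black middle band, yellow cells between. Rigid bar 148 mm long (x), 44 wide (y), 24 high (z up), 0.3 kg, ends alike. Grasp it across the 30 mm long band. Starts in the stack's upper layer: two packs 100 mm apart (centres) on a 6 mm board, two more across them 88 mm apart, nothing fastened.
- cradle_red_floor (a point): Charging cradle with red end blocks and red cross stripe on a light grey plate, fixed. Point: middle of the plate's top face, where the pack's underside rests. Plate 180 mm long (x), 64 wide (y), top 6 mm above the bench, z up; end blocks 12 thick, 50 wide, 14 high above the plate, 156 clear between them; long sides open.
- cradle_blue_floor (a point): Charging cradle with blue end blocks and blue cross stripe on a light grey plate, fixed. Point: middle of the plate's top face, where the pack's underside rests. Plate 180 mm long (x), 64 wide (y), top 6 mm above the bench, z up; end blocks 12 thick, 50 wide, 14 high above the plate, 156 clear between them; long sides open.
- cradle_green_floor (a point): Charging cradle with green end blocks and green cross stripe on a light grey plate, fixed. Point: middle of the plate's top face, where the pack's underside rests. Plate 180 mm long (x), 64 wide (y), top 6 mm above the bench, z up; end blocks 12 thick, 50 wide, 14 high above the plate, 156 clear between them; long sides open.
- cradle_black_floor (a point): Charging cradle with black end blocks and black cross stripe on a light grey plate, fixed. Point: middle of the plate's top face, where the pack's underside rests. Plate 180 mm long (x), 64 wide (y), top 6 mm above the bench, z up; end blocks 12 thick, 50 wide, 14 high above the plate, 156 clear between them; long sides open.
- spool: Bystander: loose solder spool with red flanges, standing upright, 54 mm diameter, 40 mm high; origin at the centre of its underside.
- tape: Bystander: loose brown roll of tape lying flat, 84 mm outside diameter, 24 mm high; origin at the centre of its underside.
There are look-alikes about, which are no part of the job. What is shaped like the part that bears pack_blue_center but purple is not meant.

How it is judged:
By the outcome, as a careful person would: the job done as asked, in the order asked, and still so for the second after the job is handed in, with the robot touching nothing.
It also fails if it takes over 109 s, if anything falls off the work surface, if the arm or the gripper's body presses on something with over 40 N, if the wrist force passes 120 N, or if a joint passes its speed limit or range.

ROBOT

A 7-joint arm with a two-finger parallel gripper is mounted at the origin on the work surface. World frame = base frame: x ahead of the robot, y to its left, z up, the work surface at z = 0. Lengths are in mm, angles in rad, forces in N, time in s.
With the tool pointing down it reaches from about 400 to 875 mm from the base axis. Payload 4.4 kg.
Tool frame: the origin (TCP) lies on the centre line of the jaws, within the pads' length; the fingertips stand 25 mm ahead of it and the grasp point (between the pads) lies 6 mm ahead of it; z points along the fingers, x is the direction in which the jaws open and shut, and the axes are right-handed (so a half turn about z gives the same grasp; the last joint's range is limited). The gripper opens to 85 mm and grips with 20 to 120 N. Pads are 22 mm wide; open, the fingers measure 114 mm over their backs; the gripper's body (76 mm by 85 mm) begins 54 mm behind the grasp point. The pads swing forward as they close: fully open they stand 13 mm farther back than shut.
Start: joints at [1.061, 0.628, 0.038, 1.517, -0.027, 0.996, -0.02], TCP at [279.121, -587.034, 256.313] pointing down, gripper open.
Joint ranges: [-3.06, 3.06], [-0.37, 2.12], [-1.25, 1.32], [0.18, 2.47], [-1.1, 4.24], [0.23, 1.98], [-2.94, 2.94]. Speed limits (rad/s): [2.57, 2.57, 3.14, 3.14, 3.14, 3.14, 3.14].

INTERFACE

Orientations are given as [roll, pitch, yaw] about the fixed x, y, z axes, in that order (R = Rz(yaw) Ry(pitch) Rx(roll)).
In Python, from cell import ctrl, cams gives the robot as it stands. The module is installed in compiled form; this text tells all that it offers.
- The arm moves only by the tool step_arm, never from a script. Its arguments are lists of equal length, an entry for each row: "linear": the shift along the tool's x, y, z in mm, a list of three; "yaw": the turn about the tool's z in rad; "gripper": the opening, from -1 (shut) to 1 (fully open). A call has 1 to 8 rows; each row is the pose to reach, as a shift and turn from the pose commanded when the call began, along the tool's axes at that moment; what a row does not reach only later rows make up. A row lasts 1/12 s, in which the tool goes at most 41.7 mm and 7.16 degrees, less where a joint would pass 70% of its speed; a pose out of reach is approached as far as the arm can. A call with a gripper value outside its range is refused whole. The fingers move at their own pace and stop on an object; the grip force is fixed at half the most. Time passes only in rows, so rows that repeat a pose let the fingers close. It gives the time, the measured TCP pose, the force and the opening at its end, in the units of the state.
- ctrl.read_state(): the state, without advancing time (a new reading comes with each control period).
- cams.get_image(name): name is "side" or "top"; returns a dict with "frame" (480x640x3 uint8, red, green, blue), "depth" (480x640 float32, mm along the optical axis (not along the pixel's ray), 0 where there is no reading), "intrinsics" (3x3 intrinsics, pixels), "cam_to_world" (4x4, takes a point from camera to world coordinates). Camera axes: x right, y down, z forward; pixel columns grow to the right and rows downward; lengths in mm; the calibration is good to about 2 mm. A picture is of the moment at which its call begins.
- ctrl.finish_job(): hands the job in, once; it reports no verdict.
Trained networks look in the newest picture that a camera, given by its name, has taken for a name from the list of things; names that differ only in an ending like _2 or _b are one class to them, and where a whole thing is asked for, a point or a joint stands for the part that bears it (a point fixed in the world has none). Each returns a list of dicts, best first, with "conf" (0 to 1); they miss things now and then, are a little off and sometimes report something else, mostly with a low value. They report only what shows in the picture. A call takes as long as a camera call. They do not tell look-alikes from the thing itself.
- cams.regions_of(camera, name): "pixels" (480x640 bool, what is visible of it) and "pixel" ([column, row] in pixels, amid what is visible of it).
The state is a dict: "clock": time; "qpos": joint angles; "qd": joint speeds; "tau": joint torques, N m; "eef_pos": TCP position; "tool_rot": TCP orientation; "force": force on the tool from outside, world axes, zero at the start; "torque": the same for the moment, N m; "width": finger opening in mm.
Only numpy, scipy, OpenCV 4.12 (cv2) and the standard library are available. Lean on these libraries where they do the work, as an engineer would, in place of code of your own. Each camera call takes 0.05 s, during which the arm holds its last target.

## Working session

There is one attempt and no reset: what is moved stays moved. The work goes in short steps, Python scripts to look and compute and a tool call to move; the robot and the scene stay as the last step left them, time stands still between calls to the robot, and variables do not carry over. Pictures are saved under pics/ and viewed, and the job is handed in when it is done.

Besides the shell and the picture viewer there is one more tool, called after "Call:" by a JSON object that holds its "api" and its "payload", one argument or row to a line. step_arm: Moves the arm, as the interface text tells. Its arguments: {"type":"object","properties":{"linear":{"type":"array"},"yaw":{"type":"array"},"gripper":{"type":"array"}},"required":["linear","yaw","gripper"]}

```bash
mkdir -p pics; python3 - <<'E'
from cell import ctrl,cams
import cv2,numpy as np
s=ctrl.read_state()
print({k:(np.round(v,3).tolist() if not np.isscalar(v) else v) for k,v in s.items()})
for n in ("top","side"):
    d=cams.get_image(n)
    cv2.imwrite(f"pics/{n}0.png",d["frame"][:,:,::-1])
    np.savez(f"{n}0.npz",**d)
    print(n,d["intrinsics"].tolist(),np.round(d["cam_to_world"],3).tolist())
E
```

```text
{'clock': 0.0, 'qpos': [1.061, 0.629, 0.038, 1.518, -0.027, 0.996, -0.02], 'qd': [0.001, -0.001, -0.001, -0.002, 0.002, 0.002, 0.0], 'tau': [-0.001, -56.341, 1.226, -19.345, 0.011, 0.01, 0.0], 'eef_pos': [278.916, -586.491, 255.381], 'tool_rot': [-3.142, 0.002, -1.127], 'force': [1.061, -0.216, -0.748], 'torque': [-0.036, -0.018, 0.082], 'width': 85.2627157251614}
top [[463.2125754788341, 0.0, 321.8122072293755], [0.0, 463.2125754788341, 233.52016119125923], [0.0, 0.0, 1.0]] [[0.011, -0.98, 0.198, 342.8], [-1.0, -0.015, -0.019, -84.751], [0.021, -0.197, -0.98, 1244.078], [0.0, 0.0, 0.0, 1.0]]
side [[602.3677267507753, 0.0, 308.8039298168829], [0.0, 602.3677267507753, 245.50875562419216], [0.0, 0.0, 1.0]] [[-0.845, -0.342, 0.41, -9.141], [-0.534, 0.519, -0.668, 915.323], [0.016, -0.784, -0.621, 991.472], [0.0, 0.0, 0.0, 1.0]]
```

View pics/top0.png

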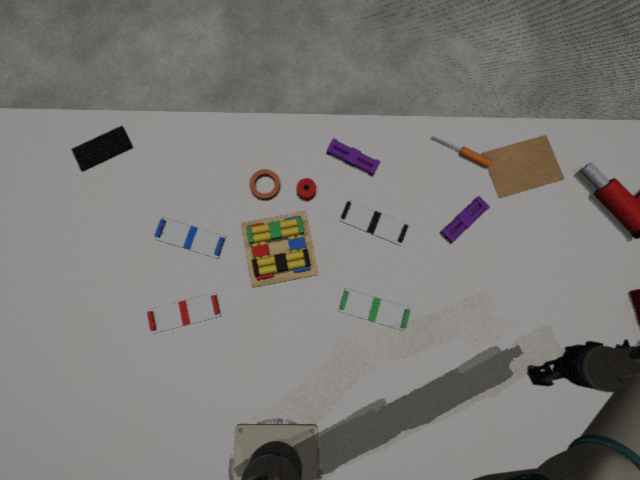

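View pics/side0.png

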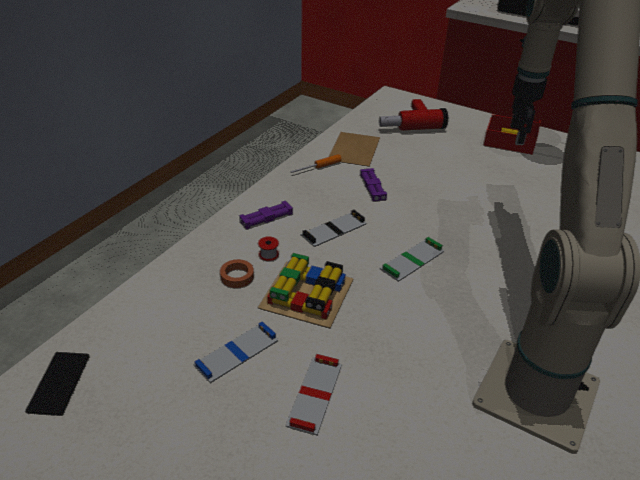

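```bash
python3 - <<'E'
import cv2,numpy as np
t=np.load("top0.npz")["frame"][:,:,::-1];s=np.load("side0.npz")["frame"][:,:,::-1]
def g(im): return np.clip((im/255.)**0.6*255,0,255).astype(np.uint8)
cv2.imwrite("pics/t_c.png",cv2.resize(g(t[180:350,130:420]),None,fx=2.7,fy=2.7,interpolation=cv2.INTER_NEAREST))
cv2.imwrite("pics/s_c.png",cv2.resize(g(s[200:440,180:460]),None,fx=2.5,fy=2.5,interpolation=cv2.INTER_NEAREST))
from cell import cams
for c in("top","side"):
  for k in ("red","blue","green","black"):
    for n in (f"pack_{k}_center",f"cradle_{k}_floor"):
      r=cams.regions_of(c,n)
      print(c,n,[(round(float(q["conf"]),2),np.round(q["pixel"]).tolist(),int(q["pixels"].sum())) for q in r])
E
```

```text
top pack_red_center [(0.64, [258.0, 248.0], 400)]
top cradle_red_floor [(0.57, [183.0, 315.0], 1832)]
top pack_blue_center [(0.82, [466.0, 220.0], 870), (0.62, [354.0, 156.0], 811), (0.55, [296.0, 244.0], 243)]
top cradle_blue_floor [(0.56, [188.0, 239.0], 1641)]
top pack_green_center [(0.59, [274.0, 232.0], 974)]
top cradle_green_floor [(0.92, [374.0, 307.0], 1656)]
top pack_black_center [(0.79, [278.0, 262.0], 920), (0.74, [189.0, 237.0], 1633)]
top cradle_black_floor [(0.76, [376.0, 222.0], 1588)]
side pack_red_center [(0.91, [300.0, 307.0], 757)]
side cradle_red_floor [(0.72, [314.0, 394.0], 2513)]
side pack_blue_center [(0.85, [265.0, 216.0], 765), (0.82, [374.0, 186.0], 460), (0.76, [315.0, 279.0], 401), (0.69, [236.0, 269.0], 704)]
side cradle_blue_floor [(0.72, [235.0, 352.0], 2086)]
side pack_green_center [(0.85, [290.0, 278.0], 920)]
side cradle_green_floor [(0.68, [414.0, 259.0], 1254), (0.43, [287.0, 279.0], 882)]
side pack_black_center [(0.77, [322.0, 286.0], 914)]
side cradle_black_floor [(0.8, [332.0, 228.0], 1062)]
```

View pics/t_c.png

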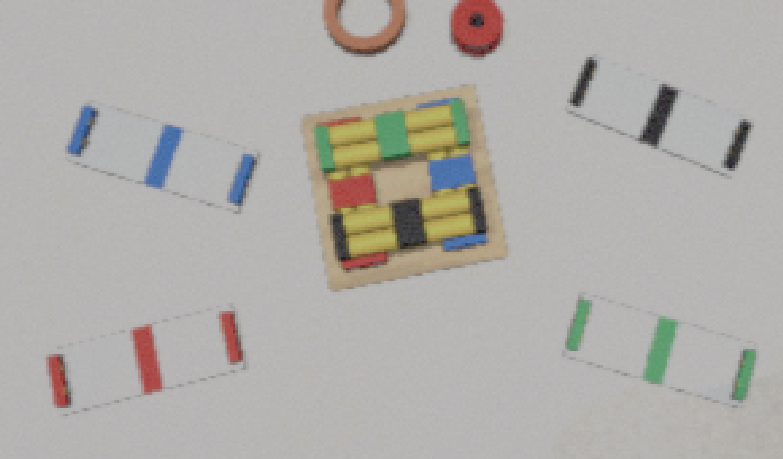

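View pics/s_c.png

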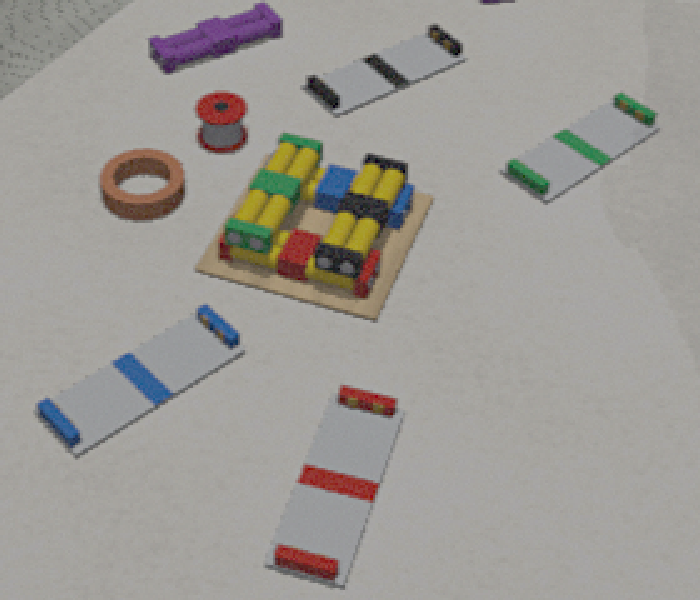

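```bash
cat > h.py <<'E'
import cv2,numpy as np
from scipy.optimize import least_squares
from scipy.spatial import ConvexHull
def snap(n,tag=None):
    from cell import cams
    d=cams.get_image(n)
    if tag: cv2.imwrite(f"pics/{tag}.png",d["frame"][:,:,::-1]); np.savez(f"{tag}.npz",**d)
    return d
def proj(d,P):
    T=np.linalg.inv(d["cam_to_world"]); P=np.atleast_2d(P)
    c=P@T[:3,:3].T+T[:3,3]; K=d["intrinsics"]
    return (c@K.T)[:,:2]/c[:,2:3]
def deproj(d):
    K=d["intrinsics"]; z=d["depth"].astype(float); v,u=np.mgrid[:480,:640]
    c=np.stack([(u-K[0,2])/K[0,0]*z,(v-K[1,2])/K[1,1]*z,z],-1)
    T=d["cam_to_world"]; W=c@T[:3,:3].T+T[:3,3]; W[z==0]=np.nan
    return W
def cmask(f,k):
    f=cv2.GaussianBlur(f,(3,3),0).astype(int) if False else f.astype(int)
    r,g,b=f[...,0],f[...,1],f[...,2]
    h=cv2.cvtColor(f.astype(np.uint8),cv2.COLOR_RGB2HSV).astype(int); H,S,V=h[...,0],h[...,1],h[...,2]
    if k=="red": return ((H<8)|(H>172))&(S>110)&(V>35)
    if k=="blue": return (H>98)&(H<122)&(S>90)&(V>30)
    if k=="green": return (H>50)&(H<85)&(S>80)&(V>30)
    if k=="black": return (V<60)
def poly_centroid(p):
    h=p[ConvexHull(p).vertices]; m=cv2.moments((h*1.0).astype(np.float32).reshape(-1,1,2)); return np.array([m["m10"]/m["m00"],m["m01"]/m["m00"]]),m["m00"]
def box(x0,x1,y0,y1,z0,z1): return np.array([[x,y,z] for x in(x0,x1) for y in(y0,y1) for z in(z0,z1)],float)
def place(B,x,y,a,z=0):
    c,s=np.cos(a),np.sin(a); return B@np.array([[c,s,0],[-s,c,0],[0,0,1.]])+[x,y,z]
def blobs(m,roi,minA=12):
    mm=np.zeros_like(m,np.uint8); u0,v0,u1,v1=roi; mm[v0:v1,u0:u1]=m[v0:v1,u0:u1]
    n,l,st,ce=cv2.connectedComponentsWithStats(mm,connectivity=8)
    out=[]
    for i in range(1,n):
        if st[i,4]>=minA:
            ys,xs=np.nonzero(l==i); 
            # hull of pixel squares
            q=np.concatenate([np.stack([xs+a,ys+b],1) for a in(-.5,.5) for b in(-.5,.5)])
            c,A=poly_centroid(q); out.append((A,c,st[i,4],ce[i]))
    return sorted(out,key=lambda t:-t[0])
E
python3 - <<'E'
from h import *
d={n:dict(np.load(n+"0.npz")) for n in("top","side")}
roi={"top":{"red":(140,285,230,340),"blue":(145,210,235,265),"black":(332,195,415,250),"green":(332,283,415,336)},
"side":{"red":(280,345,350,438),"blue":(188,315,285,388),"black":(297,203,372,250),"green":(375,232,450,285)}}
for n in d:
    W=deproj(d[n])
    for k in roi[n]:
        b=blobs(cmask(d[n]["frame"],k),roi[n][k])
        print(n,k,[(round(float(A)),np.round(c,1).tolist(),int(p),np.round(W[int(round(c[1])),int(round(c[0]))],0).tolist()) for A,c,p,_ in b])
E
```

```text
top red [(194, [184.0, 312.5], 171, [375.0, 250.0, 7.0]), (102, [151.0, 320.8], 82, [353.0, 329.0, 21.0]), (98, [214.9, 304.2], 83, [398.0, 167.0, 22.0])]
top blue [(190, [189.8, 237.4], 162, [579.0, 250.0, 1.0]), (107, [159.5, 227.7], 83, [598.0, 326.0, 21.0]), (102, [218.7, 245.7], 85, [551.0, 165.0, 23.0])]
top black [(166, [373.5, 222.4], 139, [626.0, -251.0, 9.0]), (90, [402.5, 233.2], 71, [595.0, -325.0, 20.0]), (86, [345.6, 210.0], 66, [656.0, -173.0, 19.0])]
top green [(189, [374.0, 309.4], 162, [391.0, -249.0, 6.0]), (96, [405.4, 317.9], 80, [368.0, -328.0, 17.0]), (88, [343.6, 299.7], 72, [413.0, -168.0, 20.0])]
side red [(282, [314.8, 392.6], 247, [375.0, 255.0, 9.0]), (238, [302.0, 424.4], 214, [354.0, 336.0, 18.0]), (183, [326.4, 359.7], 133, [398.0, 175.0, 16.0])]
side blue [(230, [236.4, 350.9], 208, [576.0, 252.0, 8.0]), (171, [203.0, 368.3], 145, [598.0, 334.0, 20.0]), (140, [266.8, 329.8], 100, [550.0, 175.0, 20.0])]
side black [(126, [308.3, 236.7], 106, [656.0, -163.0, 16.0]), (125, [334.5, 228.4], 100, [627.0, -251.0, 3.0]), (104, [357.4, 215.8], 88, [593.0, -317.0, 18.0]), (26, [329.0, 239.5], 13, [614.0, -202.0, 2.0])]
side green [(138, [412.4, 258.4], 113, [392.0, -248.0, 5.0]), (134, [390.7, 270.1], 112, [412.0, -164.0, 16.0]), (116, [433.5, 243.1], 72, [366.0, -318.0, 20.0])]
```

```bash
cat >> h.py <<'E'
def fit_parts(obs,p0,parts,z0=0):
    # obs: list of (d, partname, centroid)
    def r(p):
        return np.concatenate([poly_centroid(proj(d,place(parts[q],p[0],p[1],p[2],z0)))[0]-c for d,q,c in obs])
    s=least_squares(r,p0,x_scale=[10,10,.05],diff_step=1e-4); return s.x,r(s.x)
CR={"+":box(78,90,-25,25,6,20),"-":box(-90,-78,-25,25,6,20),"s":box(-7,7,-32,32,6,6.01)}
CR["s"]=np.array([[x,y,6.0] for x in(-7,7) for y in(-32,32)])
def assign(d,bl,p0,parts,z0=0):
    out=[]
    for q,B in parts.items():
        c=proj(d,place(B,*p0,z0)).mean(0); j=min(bl,key=lambda b:np.hypot(*(b[1]-c)))
        if np.hypot(*(j[1]-c))<8: out.append((d,q,j[1]))
    return out
E
python3 - <<'E'
from h import *
d={n:dict(np.load(n+"0.npz")) for n in("top","side")}
roi={"top":{"red":(140,285,230,340),"blue":(145,210,235,265),"black":(332,195,415,250),"green":(332,283,415,336)},
"side":{"red":(280,345,350,438),"blue":(188,315,285,388),"black":(297,203,372,250),"green":(375,232,450,285)}}
ini={"red":(375,250,np.arctan2(-163,45)),"blue":(576,250,np.arctan2(-161,-47)),"black":(626,-251,np.arctan2(-152,-61)),"green":(391,-249,np.arctan2(-160,-45))}
for k in ini:
    al=[]
    for n in d:
        o=assign(d[n],blobs(cmask(d[n]["frame"],k),roi[n][k]),ini[k],CR); al+=o
        x,r=fit_parts(o,ini[k],CR); print(k,n,len(o),np.round(x,4).tolist(),np.round(r,1).tolist())
    x,r=fit_parts(al,ini[k],CR); print(k,"both",np.round(x,4).tolist(),"rms",np.sqrt((r**2).mean()).round(2))
PK={"+":box(66,74,-22,22,0,24),"-":box(-74,-66,-22,22,0,24),"b":box(-15,15,-22,22,0,24)}
for n in d:
    W=deproj(d[n])
    R=(240,205,320,290) if n=="top" else (255,245,360,330)
    for k in ini:
        b=blobs(cmask(d[n]["frame"],k),R,8)
        print(n,k,[(round(float(A)),np.round(c,1).tolist(),int(p),np.round(W[int(round(c[1])),int(round(c[0]))],0).tolist()) for A,c,p,_ in b])
E
```

```text
red top 3 [376.0192, 250.786, -1.3047] [-0.0, -0.0, 0.1, -0.1, -0.1, 0.1]
red side 3 [377.2644, 252.2458, -1.3102] [-0.0, 0.0, -0.0, 0.0, 0.0, -0.0]
red both [376.8468, 251.6671, -1.3085] rms 0.3
blue top 3 [576.9002, 248.7944, -1.8541] [-0.0, 0.0, 0.1, 0.1, -0.1, -0.1]
blue side 3 [578.0012, 249.7261, -1.8563] [0.0, 0.1, 0.0, 0.1, -0.1, -0.1]
blue both [577.5939, 249.3879, -1.8553] rms 0.22
black top 3 [626.5224, -250.2663, -1.9545] [0.1, 0.1, -0.1, 0.0, 0.0, -0.1]
black side 3 [626.022, -246.652, -1.9585] [0.3, 0.2, 0.5, -0.0, -0.7, -0.2]
black both [626.6522, -249.1631, -1.9561] rms 0.46
green top 3 [390.8413, -248.955, -1.8433] [-0.1, 0.1, 0.1, 0.2, 0.0, -0.3]
green side 3 [390.8777, -246.5952, -1.8486] [-0.0, -0.0, -0.0, 0.0, 0.0, -0.0]
green both [391.0174, -248.2046, -1.8458] rms 0.28
top red [(185, [260.0, 250.2], 168, [541.0, 55.0, 30.0]), (79, [264.1, 276.2], 64, [472.0, 43.0, 26.0]), (24, [256.6, 224.0], 16, [612.0, 66.0, 27.0])]
top blue [(184, [296.9, 243.1], 166, [560.0, -42.0, 35.0]), (75, [301.7, 268.6], 64, [492.0, -57.0, 31.0]), (22, [289.7, 217.9], 14, [629.0, -22.
[... 446 characters left out ...]
.5], 52, [702.0, -48.0, 10.0]), (132, [326.3, 308.9], 103, [469.0, 56.0, 30.0]), (81, [267.8, 246.8], 75, [702.0, -45.0, 41.0]), (48, [269.3, 299.3], 34, [603.0, 91.0, 20.0])]
side blue [(220, [313.1, 274.5], 194, [559.0, -31.0, 29.0]), (122, [339.6, 282.1], 100, [490.0, -44.0, 27.0]), (64, [263.6, 326.0], 50, [561.0, 170.0, 22.0])]
side black [(2938, [310.3, 290.4], 1195, [548.0, -1.0, 5.0]), (226, [268.6, 253.9], 196, [705.0, -53.0, 11.0]), (35, [306.3, 263.3], 21, [584.0, -40.0, 46.0]), (15, [260.6, 327.4], 11, [567.0, 173.0, 18.0])]
side green [(208, [290.6, 274.0], 159, [588.0, 20.0, 52.0]), (206, [278.7, 293.7], 148, [575.0, 90.0, 49.0]), (81, [300.3, 256.3], 63, [604.0, -42.0, 58.0])]
```

```bash
cat >> h.py <<'E'
PK={"+":box(66,74,-22,22,0,24),"-":box(-74,-66,-22,22,0,24),"b":box(-15,15,-22,22,0,24)}
E
python3 - <<'E'
from h import *
d={n:dict(np.load(n+"0.npz")) for n in("top","side")}
for k,p0 in {"green":(591,15,-1.37),"black":(504,-3,-1.37)}.items():
    al=[]
    for n in d:
        if k=="black" and n=="side": continue
        R=(240,205,320,290) if n=="top" else (255,245,360,330)
        o=assign(d[n],blobs(cmask(d[n]["frame"],k),R),p0,PK,30); al+=o
        x,r=fit_parts(o,p0,PK,30); print(k,n,len(o),np.round(x,4).tolist(),np.round(r,1).tolist())
    x,r=fit_parts(al,p0,PK,30); print(k,"both",np.round(x,4).tolist(),np.round(r,1))
from cell import ctrl
from scipy.spatial.transform import Rotation as Ro
s=ctrl.read_state(); print(s["eef_pos"],s["tool_rot"]); print(Ro.from_euler("xyz",s["tool_rot"]).as_matrix().round(4))
E
```

```text
green top 3 [594.2319, 16.8626, -1.3654] [1.1, -0.1, -0.9, 0.2, -0.1, -0.1]
green side 3 [596.2053, 12.4265, -1.3545] [0.1, 0.6, 0.4, -0.8, -0.5, 0.3]
green both [594.775, 15.2105, -1.3592] [ 1.7 -0.5 -0.3  0.2  0.5 -0.3  0.1  1.4  0.1  0.1 -0.7  1.2]
black top 3 [506.1515, -1.4644, -1.3676] [1.3, -0.3, -1.2, 0.2, -0.1, 0.0]
black both [506.1515, -1.4644, -1.3676] [ 1.3 -0.3 -1.2  0.2 -0.1  0. ]
[ 279.11788192 -587.0483156   256.36167898] [-3.14155324e+00 -7.91582791e-05 -1.12700660e+00]
[[ 4.294e-01 -9.031e-01  1.000e-04]
 [-9.031e-01 -4.294e-01 -1.000e-04]
 [ 1.000e-04 -0.000e+00 -1.000e+00]]
```

Call:
{"api": "step_arm", "payload": {
  "linear": [
    [-24, -32, 0],
    [-48, -64, 0],
    [-72, -96, 0],
    [-96, -128, 0],
    [-120, -160, 0],
    [-144, -192, 0],
    [-168, -224, 0],
    [-192, -256, 0]
  ],
  "yaw": [-0.08, -0.16, -0.24, -0.32, -0.4, -0.48, -0.56, -0.64],
  "gripper": [0.4, 0.4, 0.4, 0.4, 0.4, 0.4, 0.4, 0.4]
}}

```text
clock: 1.57
eef_pos: [428.5, -302.0, 256.7]
tool_rot: [3.141, -0.001, -0.483]
force: [0.7, -0.3, -0.3]
width: 59.8
```

```bash
cat > go.py <<'E'
# usage: go.py x y z yaw [maxstep] : prints tool shift/yaw needed
import sys,numpy as np
from cell import ctrl
s=ctrl.read_state(); p=np.array(s["eef_pos"]); rpy=s["tool_rot"]
from scipy.spatial.transform import Rotation as Ro
R=Ro.from_euler("xyz",rpy).as_matrix()
t=np.array([float(v) for v in sys.argv[1:4]]); yw=float(sys.argv[4])
dl=R.T@(t-p); dy=-((yw-rpy[2]+np.pi)%(2*np.pi)-np.pi)
print("t",round(s["clock"],2),"pos",p.round(1).tolist(),"rpy",np.round(rpy,4).tolist(),"w",round(s["width"],1),"F",np.round(s["force"],1).tolist(),"q",np.round(s["qpos"],2).tolist())
print("shift",dl.round(1).tolist(),"yaw",round(dy,4),"rows@40",round(np.linalg.norm(dl)/40,1),"@25",round(np.linalg.norm(dl)/25,1))
E
python3 go.py 594.5 15.5 150 0.208
```

```text
t 1.57 pos [428.5, -302.0, 256.7] rpy [3.1414, -0.0008, -0.4833] w 59.8 F [0.7, -0.3, -0.3] q [0.67, 0.45, -0.16, 1.86, 0.09, 0.83, -0.02]
shift [-0.7, -358.3, 106.6] yaw -0.6913 rows@40 9.3 @25 15.0
```

Call:
{"api": "step_arm", "payload": {
  "linear": [
    [0, -40, 10],
    [0, -80, 20],
    [0, -120, 30],
    [0, -160, 40],
    [0, -200, 50],
    [0, -240, 60],
    [0, -280, 70],
    [0, -320, 80]
  ],
  "yaw": [-0.086, -0.172, -0.258, -0.344, -0.43, -0.516, -0.602, -0.69],
  "gripper": [0.4, 0.4, 0.4, 0.4, 0.4, 0.4, 0.4, 0.4]
}}

```text
clock: 2.23
eef_pos: [578.5, -19.2, 176.0]
tool_rot: [3.141, -0.001, 0.207]
force: [0.5, -0.7, -0.2]
width: 59.7
```

```bash
python3 go.py 594.5 15.5 110 0.208
```

```text
t 2.23 pos [578.5, -19.2, 176.0] rpy [3.1412, -0.0005, 0.207] w 59.7 F [0.5, -0.7, -0.2] q [0.18, 0.64, -0.31, 1.79, 0.27, 0.75, -0.07]
shift [22.8, -30.7, 66.0] yaw -0.001 rows@40 1.9 @25 3.1
```

Call:
{"api": "step_arm", "payload": {
  "linear": [
    [8, -10, 22],
    [16, -20, 44],
    [22.8, -30.7, 66],
    [22.8, -30.7, 66],
    [22.8, -30.7, 66]
  ],
  "yaw": [0, 0, 0, 0, 0],
  "gripper": [0.4, 0.4, 0.4, 0.4, 0.4]
}}

```text
clock: 2.65
eef_pos: [593.0, 14.1, 109.6]
tool_rot: [-3.141, 0.002, 0.204]
force: [0.0, -1.0, 0.1]
width: 59.9
```

```bash
python3 go.py 594.5 15.5 57 0.208; python3 - <<'E'
from h import *
d=snap("side","s1"); e=snap("top","t1")
g=lambda im:np.clip((im/255.)**0.6*255,0,255).astype(np.uint8)
cv2.imwrite("pics/s1c.png",cv2.resize(g(d["frame"][180:340,220:400,::-1]),None,fx=4,fy=4,interpolation=cv2.INTER_CUBIC)[:600])
E
```

```text
t 2.65 pos [593.0, 14.1, 109.6] rpy [-3.1413, 0.0025, 0.2045] w 59.9 F [0.0, -1.0, 0.1] q [0.1, 0.75, -0.27, 1.79, 0.31, 0.64, -0.15]
shift [1.9, -1.0, 52.6] yaw -0.0035 rows@40 1.3 @25 2.1
```

View pics/s1c.png

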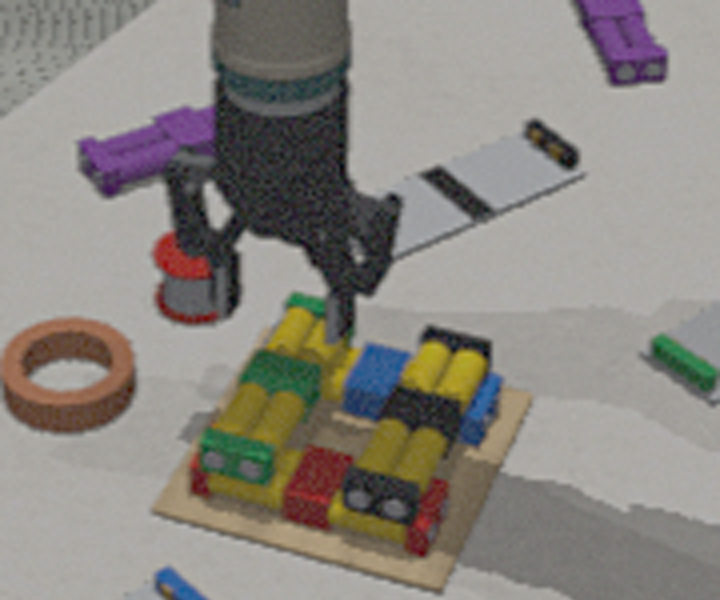

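```bash
python3 go.py 594.5 15.5 57 0.208
```

```text
t 2.75 pos [594.2, 12.6, 111.4] rpy [3.1405, -0.0011, 0.2019] w 59.7 F [0.3, -0.1, 0.4] q [0.1, 0.75, -0.27, 1.79, 0.31, 0.64, -0.15]
shift [0.8, -2.9, 54.4] yaw -0.0061 rows@40 1.4 @25 2.2
```

```bash
cat > avg.py <<'E'
# avg.py x y z yaw [n]: averaged pose over n camera periods
import sys,numpy as np
from cell import ctrl,cams
from scipy.spatial.transform import Rotation as Ro
n=int(sys.argv[5]) if len(sys.argv)>5 else 6
P=[];Y=[];F=[]
for i in range(n):
    if i: cams.get_image("top")
    s=ctrl.read_state(); P.append(s["eef_pos"]); Y.append(s["tool_rot"]); F.append(s["force"])
P=np.array(P);Y=np.array(Y)
p=P.mean(0);y=np.angle(np.exp(1j*Y).mean(0)); t=np.array([float(v) for v in sys.argv[1:4]])
c,si=np.cos(y[2]),np.sin(y[2]); R=np.array([[c,si,0],[si,-c,0],[0,0,-1.]])
dl=R.T@(t-p); dy=-((float(sys.argv[4])-y[2]+np.pi)%(2*np.pi)-np.pi)
print("t",round(s["clock"],2),"pos",p.round(2).tolist(),"sd",P.std(0).round(1).tolist(),"rpy",y.round(4).tolist(),"w",round(s["width"],1),"F",np.mean(F,0).round(1).tolist(),"q",np.round(s["qpos"],2).tolist())
print("shift",dl.round(1).tolist(),"yaw",round(dy,4))
E
python3 avg.py 594.5 15.5 57 0.208
```

```text
t 3.0 pos [594.4, 12.51, 111.7] sd [0.1, 0.2, 0.2] rpy [3.1406, -0.0019, 0.2014] w 60.0 F [0.5, -0.0, -0.1] q [0.1, 0.75, -0.27, 1.79, 0.31, 0.64, -0.15]
shift [0.7, -2.9, 54.7] yaw -0.0066
```

Call:
{"api": "step_arm", "payload": {
  "linear": [
    [0.7, -2.9, 15],
    [0.7, -2.9, 30],
    [0.7, -2.9, 42],
    [0.7, -2.9, 50],
    [0.7, -2.9, 54.7],
    [0.7, -2.9, 54.7]
  ],
  "yaw": [-0.0066, -0.0066, -0.0066, -0.0066, -0.0066, -0.0066],
  "gripper": [0.4, 0.4, 0.4, 0.4, 0.4, 0.4]
}}

```text
clock: 3.5
eef_pos: [593.3, 16.5, 54.7]
tool_rot: [-3.141, 0.002, 0.209]
force: [0.2, 0.9, 0.4]
width: 59.7
```

```bash
python3 avg.py 594.5 15.5 57 0.208 3;  python3 - <<'E'
from h import *
d=snap("side","s2")
g=lambda im:np.clip((im/255.)**0.6*255,0,255).astype(np.uint8)
cv2.imwrite("pics/s2c.png",cv2.resize(g(d["frame"][200:340,220:400,::-1]),None,fx=4,fy=4,interpolation=cv2.INTER_CUBIC))
E
```

```text
t 3.6 pos [593.74, 16.59, 55.31] sd [0.3, 0.1, 0.5] rpy [-3.1416, 0.0006, 0.2095] w 59.9 F [-0.0, 0.3, 0.3] q [0.07, 0.83, -0.23, 1.81, 0.34, 0.53, -0.18]
shift [0.5, 1.2, -1.7] yaw 0.0015
```

View pics/s2c.png

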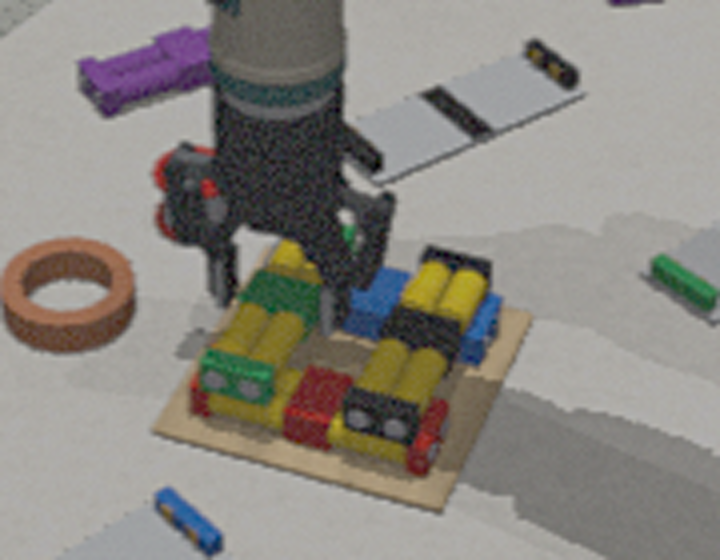

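```bash
python3 - <<'E'
from h import *
d=dict(np.load("s2.npz"))
im=cv2.resize(d["frame"][200:340,220:400,::-1],None,fx=4,fy=4,interpolation=cv2.INTER_CUBIC); im=np.clip((im/255.)**0.6*255,0,255).astype(np.uint8)
def q(P): return ((proj(d,P)-[220,200]+.5)*4-.5).astype(int)
# pads inner faces outline
for sx in(30,-30):
    B=np.array([[sx,-11,0],[sx,11,0],[sx,11,22],[sx,-11,22]],float)
    cv2.polylines(im,[q(place(B,593.9,16.6,.209,31))],True,(255,0,255),1)
for c,p in(((255,255,0),(594.2,16.9,-1.3654)),((0,255,255),(596.2,12.4,-1.3545))):
    B=np.array([[-15,-22,24],[15,-22,24],[15,22,24],[-15,22,24]],float)
    cv2.polylines(im,[q(place(B,*p,30))],True,c,1)
cv2.imwrite("pics/s2d.png",im)
E
```

```text
(no output)
```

View pics/s2d.png

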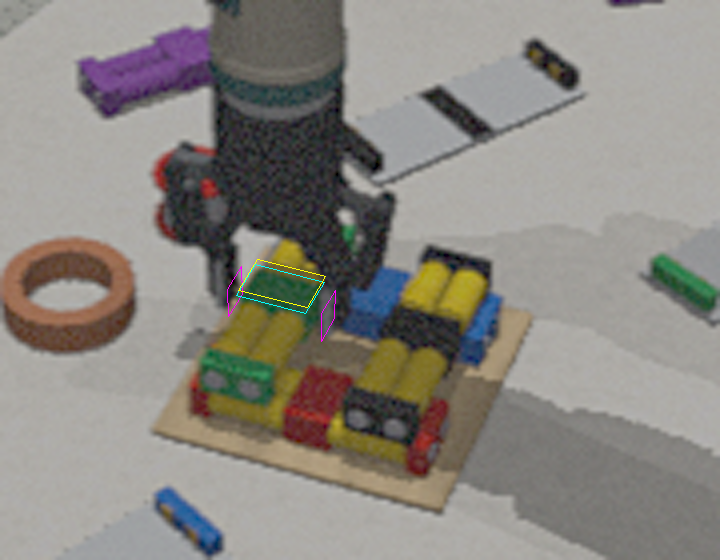

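Call:
{"api": "step_arm", "payload": {
  "linear": [
    [0.5, 3, -1.5],
    [0.5, 3, -1.5],
    [0.5, 3, -1.5],
    [0.5, 3, -1.5],
    [0.5, 3, -1.5],
    [0.5, 3, -1.5],
    [0.5, 3, -1.5],
    [0.5, 3, -1.5]
  ],
  "yaw": [0, 0, 0, 0, 0, 0, 0, 0],
  "gripper": [0.4, 0.4, -0.4, -0.4, -0.4, -0.4, -0.4, -0.4]
}}

```text
clock: 4.32
eef_pos: [595.5, 13.7, 57.9]
tool_rot: [3.141, -0.001, 0.209]
force: [-0.4, -1.2, 6.4]
width: 43.0
```

```bash
python3 avg.py 594.5 15.5 57 0.208 4
```

```text
t 4.47 pos [595.47, 13.7, 57.89] sd [0.0, 0.0, 0.0] rpy [3.141, -0.001, 0.2093] w 42.9 F [-0.4, -1.2, 6.2] q [0.08, 0.83, -0.24, 1.81, 0.34, 0.54, -0.17]
shift [-0.6, -2.0, 0.9] yaw 0.0013
```

Call:
{"api": "step_arm", "payload": {
  "linear": [
    [0, 0, -4],
    [0, 0, -12],
    [0, 0, -22],
    [0, 0, -34],
    [0, 0, -48],
    [0, 0, -62],
    [0, 0, -74],
    [0, 0, -80]
  ],
  "yaw": [0, 0, 0, 0, 0, 0, 0, 0],
  "gripper": [-0.4, -0.4, -0.4, -0.4, -0.4, -0.4, -0.4, -0.4]
}}

```text
clock: 5.13
eef_pos: [596.0, 14.1, 139.6]
tool_rot: [3.141, -0.003, 0.21]
force: [0.6, 0.0, -2.6]
width: 42.8
```

```bash
python3 - <<'E'
from h import *
d=snap("side","s3"); e=snap("top","t3")
g=lambda im:np.clip((im/255.)**0.6*255,0,255).astype(np.uint8)
a=cv2.resize(g(d["frame"][180:330,220:400,::-1]),None,fx=2.2,fy=2.2,interpolation=cv2.INTER_CUBIC)
b=cv2.resize(g(e["frame"][180:330,200:380,::-1]),None,fx=2.2,fy=2.2,interpolation=cv2.INTER_CUBIC)
cv2.imwrite("pics/s3c.png",np.hstack([a,b]))
E
python3 avg.py 391 -248.5 137 -0.275 4
```

```text
t 5.38 pos [595.07, 13.82, 137.53] sd [0.6, 0.1, 0.8] rpy [3.1414, -0.0006, 0.2095] w 43.0 F [-0.2, 0.1, -2.8] q [0.11, 0.71, -0.29, 1.78, 0.3, 0.69, -0.13]
shift [-254.2, 214.2, 0.5] yaw 0.4845
```

View pics/s3c.png

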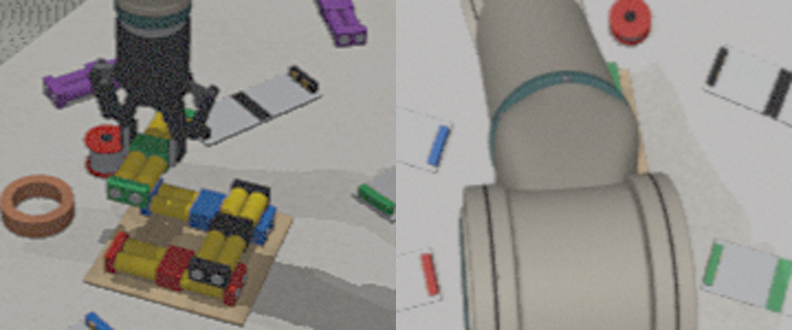

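Call:
{"api": "step_arm", "payload": {
  "linear": [
    [-8, 7, 0],
    [-24, 20, 0],
    [-46, 39, 0],
    [-71, 60, 0],
    [-97, 82, 0],
    [-123, 104, 0],
    [-149, 125, 0],
    [-175, 147, 0]
  ],
  "yaw": [0.015, 0.045, 0.088, 0.136, 0.185, 0.234, 0.284, 0.333],
  "gripper": [-0.4, -0.4, -0.4, -0.4, -0.4, -0.4, -0.4, -0.4]
}}

```text
clock: 6.05
eef_pos: [452.1, -167.6, 136.7]
tool_rot: [3.142, 0.002, -0.127]
force: [-0.2, 0.6, -1.9]
width: 42.6
```

```bash
python3 go.py 391 -248.5 100 -0.275
```

```text
t 6.05 pos [452.1, -167.6, 136.7] rpy [3.1416, 0.0016, -0.1266] w 42.6 F [-0.2, 0.6, -1.9] q [0.45, 0.59, -0.22, 2.08, 0.26, 0.49, -0.09]
shift [-50.4, 88.0, 36.7] yaw 0.1484 rows@40 2.7 @25 4.3
```

Call:
{"api": "step_arm", "payload": {
  "linear": [
    [-13, 22, 10],
    [-26, 44, 22],
    [-38, 66, 38],
    [-46, 80, 54],
    [-50.4, 88, 64],
    [-50.4, 88, 67],
    [-50.4, 88, 67],
    [-50.4, 88, 67]
  ],
  "yaw": [0.035, 0.07, 0.11, 0.135, 0.148, 0.148, 0.148, 0.148],
  "gripper": [-0.4, -0.4, -0.4, -0.4, -0.4, -0.4, -0.4, -0.4]
}}

```text
clock: 6.72
eef_pos: [394.1, -246.8, 70.2]
tool_rot: [-3.141, -0.0, -0.27]
force: [0.1, 0.1, -3.2]
width: 42.9
```

```bash
python3 - <<'E'
from h import *
d=snap("side","s4"); e=snap("top","t4")
g=lambda im:np.clip((im/255.)**0.6*255,0,255).astype(np.uint8)
a=cv2.resize(g(d["frame"][170:310,350:480,::-1]),None,fx=3,fy=3,interpolation=cv2.INTER_CUBIC)
b=cv2.resize(g(e["frame"][230:370,320:450,::-1]),None,fx=3,fy=3,interpolation=cv2.INTER_CUBIC)
cv2.imwrite("pics/s4c.png",np.hstack([a,b]))
E
python3 avg.py 391 -248.5 70 -0.275 4
```

```text
t 6.97 pos [394.54, -246.82, 70.71] sd [0.1, 0.1, 0.0] rpy [-3.1414, -0.0015, -0.2698] w 42.8 F [0.2, -0.0, -3.0] q [0.59, 0.7, -0.13, 2.16, 0.3, 0.29, -0.07]
shift [-3.0, 2.6, 0.7] yaw 0.0052
```

View pics/s4c.png

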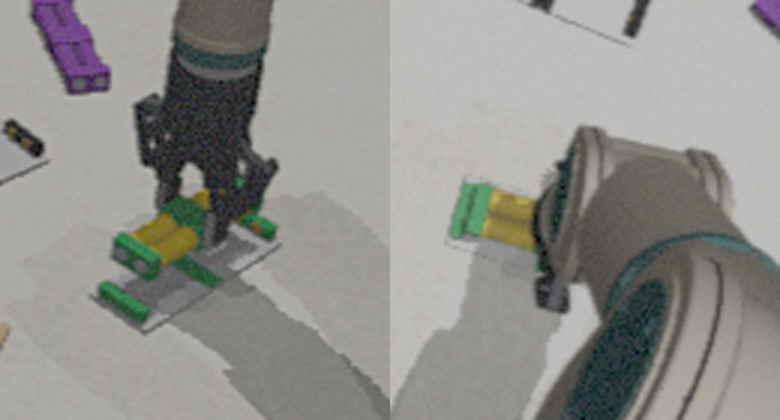

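```bash
cat > cap.py <<'E'
from h import *
# fit cap length from initial views
if __name__=="__main__":
    d={n:dict(np.load(n+"0.npz")) for n in("top","side")}
    for k,p0 in {"green":(594.5,15,-1.365),"black":(506,-1.5,-1.365)}.items():
        for n in d:
            if k=="black" and n=="side": continue
            R=(240,205,320,290) if n=="top" else (255,245,360,330)
            bl=blobs(cmask(d[n]["frame"],k),R)
            for L in (8,10,12,14,16):
                P={"+":box(74-L,74,-22,22,0,24),"-":box(-74,L-74,-22,22,0,24),"b":PK["b"]}
                o=assign(d[n],bl,p0,P,30); x,r=fit_parts(o,p0,P,30); print(k,n,L,np.round(x,3).tolist(),np.sqrt((r**2).mean()).round(2), r.round(1).tolist())
E
python3 cap.py
python3 - <<'E'
from h import *
d=dict(np.load("s4.npz"));e=dict(np.load("t4.npz"))
for n,q,R in(("side",d,(375,235,420,290)),("top",e,(335,285,375,330))):
    W=deproj(q); m=cmask(q["frame"],"green"); 
    for lo,hi in ((30,80),(-5,28)):
        mm=m&(W[...,2]>lo)&(W[...,2]<hi)
        for A,c,p,_ in blobs(mm,R): print(n,lo,round(float(A)),c.round(1),int(p))
E
```

```text
green top 8 [594.234, 16.862, -1.365] 0.59 [1.1, -0.1, -0.9, 0.2, -0.1, -0.1]
green top 10 [594.222, 16.868, -1.365] 0.38 [0.7, -0.0, -0.6, 0.2, -0.1, -0.1]
green top 12 [594.211, 16.872, -1.365] 0.18 [0.3, 0.0, -0.2, 0.1, -0.1, -0.1]
green top 14 [594.2, 16.878, -1.365] 0.11 [-0.1, 0.1, 0.2, 0.1, -0.1, -0.1]
green top 16 [594.19, 16.882, -1.365] 0.29 [-0.4, 0.2, 0.5, -0.0, -0.1, -0.1]
green side 8 [596.21, 12.418, -1.355] 0.5 [0.1, 0.6, 0.4, -0.8, -0.5, 0.3]
green side 10 [596.167, 12.503, -1.358] 0.65 [0.0, 0.9, 0.5, -1.1, -0.5, 0.3]
green side 12 [596.13, 12.579, -1.36] 0.8 [-0.1, 1.2, 0.6, -1.3, -0.5, 0.4]
green side 14 [596.083, 12.65, -1.363] 0.96 [-0.1, 1.4, 0.6, -1.6, -0.5, 0.4]
green side 16 [596.055, 12.738, -1.367] 1.11 [-0.2, 1.7, 0.7, -1.9, -0.5, 0.4]
black top 8 [506.15, -1.538, -1.367] 0.73 [1.3, -0.3, -1.2, 0.2, -0.1, 0.0]
black top 10 [506.14, -1.541, -1.367] 0.51 [0.9, -0.2, -0.8, 0.1, -0.1, 0.1]
black top 12 [506.129, -1.521, -1.367] 0.3 [0.5, -0.1, -0.4, 0.1, -0.1, 0.1]
black top 14 [506.118, -1.515, -1.367] 0.09 [0.2, -0.1, -0.1, -0.0, -0.1, 0.1]
black top 16 [506.108, -1.513, -1.367] 0.16 [-0.2, 0.0, 0.3, -0.1, -0.1, 0.1]
side 30 174 [395.4 255. ] 124
side 30 130 [411.9 241.3] 101
side -5 132 [391.  270.3] 112
side -5 79 [414.  259.6] 65
top 30 122 [348.7 299.6] 102
top -5 86 [343.6 299.7] 69
```

```bash
cat >> h.py <<'E'
NC=box(-74,-60,-22,22,0,24)   # near cap (minus end)
def cap_xy(d,c,yaw,z0,B=NC,p0=(0,0)):
    f=lambda p: poly_centroid(proj(d,place(B,p[0],p[1],yaw,z0)))[0]-c
    s=least_squares(f,p0,x_scale=10,diff_step=1e-4); return s.x
E
python3 - <<'E'
from h import *
d=dict(np.load("s4.npz"));e=dict(np.load("t4.npz"))
yw=-0.2698-np.pi/2
for n,q,c,cr in(("side",d,(395.4,255.0),(390.88,-246.60)),("top",e,(348.7,299.6),(390.84,-248.96))):
    x=cap_xy(q,np.array(c),yw,42.8,p0=(391,-248)); dd=np.array(cr)-x
    ax=np.array([np.cos(yw),np.sin(yw)]); 
    print(n,"pack",x.round(1),"rel tcp",(x-[394.54,-246.82]).round(1),"need move",dd.round(1),"along",(dd@ax).round(1),"across",(dd@[-ax[1],ax[0]]).round(1))
# pick-time: side near cap green at s0
s=dict(np.load("side0.npz"));t=dict(np.load("top0.npz"))
print("s0",cap_xy(s,np.array([278.7,293.7]),-1.365,30,p0=(594,15)), cap_xy(t,np.array([249.5,234.1]),-1.365,30,p0=(594,15)))
E
```

```text
side pack [ 393.6 -242.2] rel tcp [-0.9  4.6] need move [-2.8 -4.4] along 4.9 across -1.5
top pack [ 394.  -242.4] rel tcp [-0.6  4.5] need move [-3.1 -6.6] along 7.2 across -1.2
s0 [594.22883404  17.94012891] [594.44391682  17.37649205]
```

Call:
{"api": "step_arm", "payload": {
  "linear": [
    [-0.5, 2, 4],
    [-1.3, 4, 9],
    [-1.3, 6, 15],
    [-1.3, 6, 17],
    [-1.3, 6, 17],
    [-1.3, 6, 17]
  ],
  "yaw": [0.005, 0.005, 0.005, 0.005, 0.005, 0.005],
  "gripper": [-0.4, -0.4, -0.4, -0.4, -0.4, -0.4]
}}

```text
clock: 7.47
eef_pos: [390.5, -252.8, 52.7]
tool_rot: [-3.141, 0.001, -0.276]
force: [-0.3, 0.4, -1.8]
width: 42.7
```

```bash
cat > rel.py <<'E'
# rel.py colour tag zoff side_roi top_roi x y yaw : measure pack near cap vs cradle
import sys,json
from h import *
from cell import ctrl
k,tag=sys.argv[1:3]; zoff=float(sys.argv[3]); RS=json.loads(sys.argv[4]); RT=json.loads(sys.argv[5]); zcut=float(sys.argv[6])
CRD={"red":{"top":(376.02,250.79,-1.3047),"side":(377.26,252.25,-1.3102)},"blue":{"top":(576.90,248.79,-1.8541),"side":(578.0,249.73,-1.8563)},
"black":{"top":(626.52,-250.27,-1.9545),"side":(626.02,-246.65,-1.9585)},"green":{"top":(390.84,-248.96,-1.8433),"side":(390.88,-246.60,-1.8486)}}
ims={n:snap(n,f"{n}_{tag}") for n in("side","top")}
s=ctrl.read_state(); P=np.array(s["eef_pos"]); yw=s["tool_rot"][2]-np.pi/2; z0=P[2]-zoff
print("t",s["clock"],"pos",P.round(1).tolist(),"yaw",round(s["tool_rot"][2],4),"F",np.round(s["force"],1).tolist(),"bottom z",round(z0,1))
for n,R in(("side",RS),("top",RT)):
    q=ims[n];W=deproj(q); m=cmask(q["frame"],k)&(W[...,2]>zcut)
    for A,c,p,_ in blobs(m,R)[:3]:
        cr=np.array(CRD[k][n][:2]); x=cap_xy(q,c,yw,z0,p0=cr); dd=cr-x; ax=np.array([np.cos(yw),np.sin(yw)])
        print(n,"A",round(float(A)),c.round(1).tolist(),"pack",x.round(1).tolist(),"rel tcp",(x-P[:2]).round(1).tolist(),"toolx",(dd@[-ax[1],ax[0]]).round(1),"tooly",(dd@ax).round(1))
g=lambda im:np.clip((im/255.)**0.6*255,0,255).astype(np.uint8)
def crop(n,R):
    u=(R[0]+R[2])//2;v=(R[1]+R[3])//2; a=g(ims[n]["frame"][max(v-60,0):v+60,max(u-60,0):u+60,::-1]); return cv2.resize(a,(390,390),interpolation=cv2.INTER_CUBIC)
cv2.imwrite(f"pics/{tag}c.png",np.hstack([crop("side",RS),crop("top",RT)]))
E
python3 rel.py green g1 27.9 "[375,235,425,290]" "[335,285,375,330]" 24
python3 avg.py 391 -248.5 34 -0.275 4
```

```text
t 7.5667 pos [390.8, -252.8, 53.1] yaw -0.2764 F [-0.1, 0.7, -2.4] bottom z 25.2
side A 185 [413.3, 248.0] pack [375.3, -313.3] rel tcp [-15.5, -60.5] toolx -3.2 tooly -68.5
side A 166 [396.9, 259.8] pack [389.8, -247.6] rel tcp [-0.9, 5.2] toolx 0.7 tooly -1.3
top A 102 [351.0, 301.1] pack [390.8, -249.7] rel tcp [0.1, 3.1] toolx -0.2 tooly -0.7
t 7.72 pos [390.82, -252.84, 53.2] sd [0.0, 0.0, 0.1] rpy [-3.1415, -0.0002, -0.2764] w 42.7 F [-0.2, -0.1, -2.4] q [0.6, 0.74, -0.12, 2.17, 0.33, 0.25, -0.09]
shift [-1.0, -4.2, 19.2] yaw -0.0014
```

View pics/g1c.png

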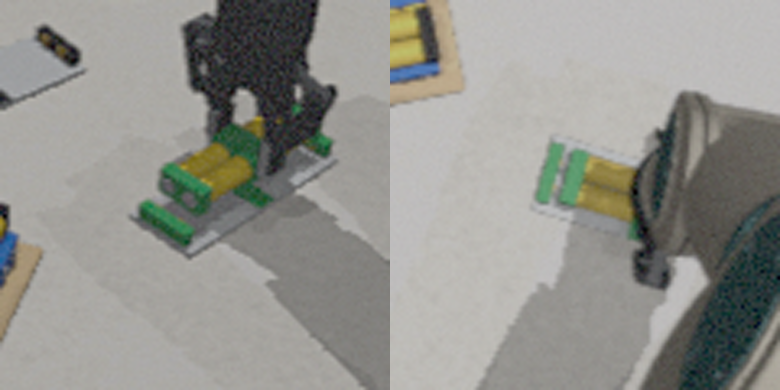

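Call:
{"api": "step_arm", "payload": {
  "linear": [
    [0.2, -1, 4],
    [0.2, -1, 9],
    [0.2, -1, 13],
    [0.2, -1, 16],
    [0.2, -1, 17],
    [0.2, -1, 17],
    [0.2, -1, 17]
  ],
  "yaw": [0, 0, 0, 0, 0, 0, 0],
  "gripper": [-0.4, -0.4, -0.4, -0.4, -0.4, -0.4, -0.4]
}}

```text
clock: 8.3
eef_pos: [391.2, -252.0, 36.2]
tool_rot: [3.142, -0.0, -0.277]
force: [-0.8, 0.0, -2.9]
width: 42.9
```

```bash

python3 rel.py green g2 27.9 "[375,235,425,290]" "[335,285,375,330]" 24
python3 avg.py 391 -248.5 34 -0.275 4
```

```text
t 8.4 pos [391.3, -252.0, 36.3] yaw -0.2766 F [0.7, -0.0, -2.3] bottom z 8.4
side A 130 [411.7, 250.8] pack [380.9, -320.9] rel tcp [-10.4, -68.8] toolx -10.7 tooly -74.2
side A 112 [395.8, 263.1] pack [393.5, -253.6] rel tcp [2.2, -1.6] toolx -4.5 tooly -6.0
top A 102 [350.2, 301.3] pack [391.1, -248.9] rel tcp [-0.2, 3.2] toolx -0.2 tooly 0.2
t 8.55 pos [391.31, -252.02, 36.33] sd [0.0, 0.0, 0.0] rpy [3.1414, -0.0004, -0.2765] w 42.9 F [0.1, -0.0, -2.5] q [0.63, 0.78, -0.18, 2.17, 0.56, 0.24, -0.32]
shift [-1.3, -3.3, 2.3] yaw -0.0015
```

View pics/g2c.png

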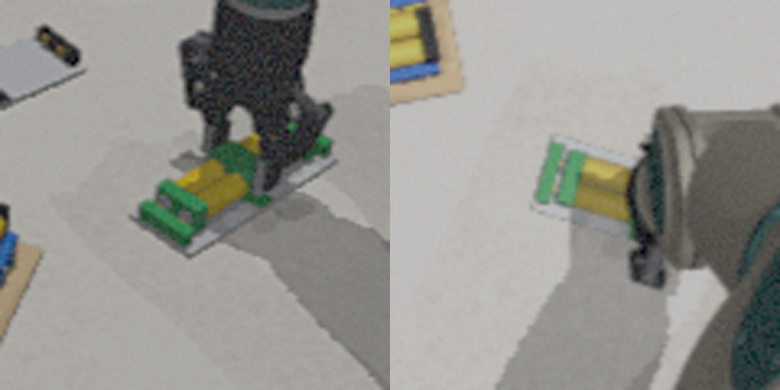

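Call:
{"api": "step_arm", "payload": {
  "linear": [
    [0, 0, 1],
    [0, 0, 1.8],
    [0, 0, 2.2],
    [0, 0, 2.2],
    [0, 0, 2.2]
  ],
  "yaw": [0, 0, 0, 0, 0],
  "gripper": [-0.4, -0.4, -0.4, -0.4, -0.4]
}}

```text
clock: 8.97
eef_pos: [391.2, -251.9, 33.9]
tool_rot: [-3.141, -0.0, -0.276]
force: [-0.4, -0.7, -2.7]
width: 42.8
```

```bash
python3 avg.py 391 -248.5 34 -0.275 4
```

```text
t 9.12 pos [391.16, -251.92, 33.89] sd [0.0, 0.0, 0.0] rpy [-3.1415, 0.0, -0.2764] w 42.4 F [-0.1, -0.3, -2.7] q [0.64, 0.78, -0.19, 2.17, 0.59, 0.24, -0.35]
shift [-1.1, -3.2, -0.1] yaw -0.0014
```

Call:
{"api": "step_arm", "payload": {
  "linear": [
    [0, 0, 0.5],
    [0, 0, 0.5],
    [0, 0, 1],
    [0, 0, 1],
    [0, 0, 1]
  ],
  "yaw": [0, 0, 0, 0, 0],
  "gripper": [-0.4, -0.4, -0.4, -0.4, -0.4]
}}

```text
clock: 9.53
eef_pos: [391.2, -251.9, 33.8]
tool_rot: [3.141, -0.001, -0.276]
force: [-2.7, 1.5, 10.8]
width: 42.6
```

```bash
python3 avg.py 391 -248.5 34 -0.275 4
```

```text
t 9.68 pos [391.16, -251.95, 33.84] sd [0.0, 0.0, 0.0] rpy [3.141, -0.0006, -0.2763] w 42.8 F [-2.0, 1.0, 10.9] q [0.64, 0.78, -0.19, 2.17, 0.61, 0.24, -0.37]
shift [-1.1, -3.3, -0.2] yaw -0.0013
```

Call:
{"api": "step_arm", "payload": {
  "linear": [
    [0, 0, -0.5],
    [0, 0, -0.5],
    [0, 0, -0.5],
    [0, 0, -0.5],
    [0, 0, -0.5]
  ],
  "yaw": [0, 0, 0, 0, 0],
  "gripper": [-0.2, 0.1, 0.4, 0.4, 0.4]
}}

```text
clock: 10.1
eef_pos: [391.3, -252.0, 33.3]
tool_rot: [-3.142, -0.0, -0.276]
force: [-0.7, 0.3, -0.1]
width: 59.6
```

Call:
{"api": "step_arm", "payload": {
  "linear": [
    [0, 0, -5],
    [0, 0, -15],
    [0, 0, -35],
    [0, 0, -60],
    [0, 0, -85],
    [0, 0, -100],
    [0, 0, -100]
  ],
  "yaw": [0, 0, 0, 0, 0, 0, 0],
  "gripper": [0.4, 0.4, 0.4, 0.4, 0.4, 0.4, 0.4]
}}

```text
clock: 10.68
eef_pos: [392.7, -252.9, 136.4]
tool_rot: [3.14, -0.005, -0.277]
force: [-0.2, -0.5, -0.3]
width: 59.8
```

```bash
python3 go.py 506 -4.5 110 0.205; python3 - <<'E'
from h import *
d=snap("side","s5"); e=snap("top","t5")
g=lambda im:np.clip((im/255.)**0.6*255,0,255).astype(np.uint8)
a=cv2.resize(g(d["frame"][200:320,350:470,::-1]),None,fx=3.2,fy=3.2,interpolation=cv2.INTER_CUBIC)
b=cv2.resize(g(e["frame"][230:350,310:430,::-1]),None,fx=3.2,fy=3.2,interpolation=cv2.INTER_CUBIC)
cv2.imwrite("pics/s5c.png",np.hstack([a,b]))
E
```

```text
t 10.68 pos [392.7, -252.9, 136.4] rpy [3.1402, -0.0055, -0.2769] w 59.8 F [-0.2, -0.5, -0.3] q [0.79, 0.6, -0.41, 2.12, 0.48, 0.5, -0.25]
shift [41.0, -269.9, 26.2] yaw -0.4819 rows@40 6.9 @25 11.0
```

View pics/s5c.png

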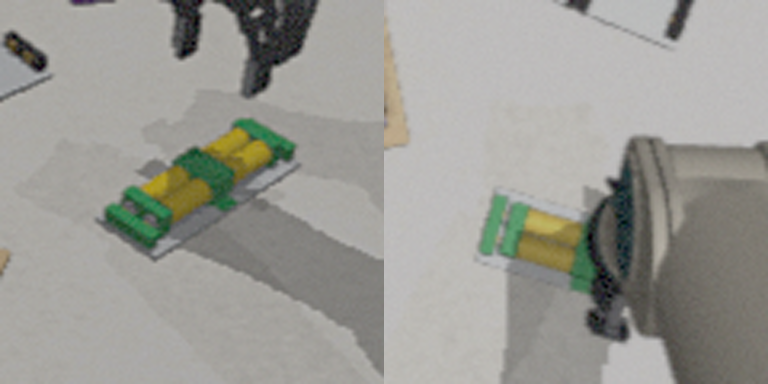

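Call:
{"api": "step_arm", "payload": {
  "linear": [
    [4, -25, 2],
    [9, -60, 4],
    [15, -98, 8],
    [21, -137, 12],
    [27, -176, 16],
    [33, -213, 20],
    [37, -245, 24],
    [41, -269, 26]
  ],
  "yaw": [-0.05, -0.11, -0.175, -0.245, -0.315, -0.38, -0.44, -0.482],
  "gripper": [0.4, 0.4, 0.4, 0.4, 0.4, 0.4, 0.4, 0.4]
}}

```text
clock: 11.45
eef_pos: [504.0, -0.6, 105.9]
tool_rot: [-3.14, 0.002, 0.212]
force: [0.6, -0.1, 0.1]
width: 59.8
```

Call:
{"api": "step_arm", "payload": {
  "linear": [
    [0, 0, 0],
    [0, 0, 0]
  ],
  "yaw": [0, 0],
  "gripper": [0.4, 0.4]
}}

```text
clock: 11.62
eef_pos: [503.5, -2.6, 106.1]
tool_rot: [-3.141, 0.002, 0.209]
force: [-0.8, -0.7, 0.5]
width: 59.9
```

```bash
python3 avg.py 506.2 -1.5 57.5 0.204 5; python3 - <<'E'
from h import *
e=dict(np.load("t5.npz"))
for A,c,p,_ in blobs(cmask(e["frame"],"black"),(240,240,325,290)): print(A,c,p)
d=snap("side","s6"); e=snap("top","t6")
g=lambda im:np.clip((im/255.)**0.6*255,0,255).astype(np.uint8)
a=cv2.resize(g(d["frame"][220:340,250:370,::-1]),None,fx=3.2,fy=3.2,interpolation=cv2.INTER_CUBIC)
b=cv2.resize(g(e["frame"][250:370,310:430,::-1]),None,fx=3.2,fy=3.2,interpolation=cv2.INTER_CUBIC)
cv2.imwrite("pics/s6c.png",np.hstack([a,b]))
E
```

```text
t 11.82 pos [503.05, -4.84, 106.48] sd [0.2, 1.3, 0.3] rpy [3.1414, 0.0025, 0.2054] w 59.9 F [-0.3, -0.3, -0.3] q [0.26, 0.69, -0.45, 2.04, 0.58, 0.53, -0.41]
shift [3.8, -2.6, 49.0] yaw 0.0014
204.5 [280.96943765 262.38427058] 184
103.0 [305.88673139 257.9368932 ] 76
95.5 [255.41448517 267.5104712 ] 76
```

View pics/s6c.png

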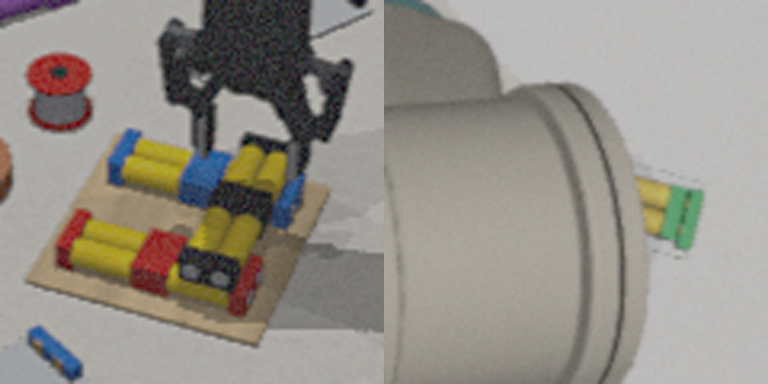

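```bash
python3 avg.py 506.2 -1.5 57.5 0.204 3
```

```text
t 12.02 pos [503.68, -5.51, 107.38] sd [0.1, 0.2, 0.1] rpy [3.1411, 0.0005, 0.2037] w 59.8 F [0.5, -0.1, -0.4] q [0.26, 0.69, -0.45, 2.04, 0.58, 0.53, -0.41]
shift [3.3, -3.4, 49.9] yaw -0.0003
```

Call:
{"api": "step_arm", "payload": {
  "linear": [
    [3.3, -3.4, 12],
    [3.3, -3.4, 26],
    [3.3, -3.4, 38],
    [3.3, -3.4, 46],
    [3.3, -3.4, 50],
    [3.3, -3.4, 50],
    [3.3, -3.4, 50]
  ],
  "yaw": [0, 0, 0, 0, 0, 0, 0],
  "gripper": [0.4, 0.4, 0.4, 0.4, 0.4, 0.4, 0.4]
}}

```text
clock: 12.6
eef_pos: [506.6, -0.2, 57.3]
tool_rot: [-3.141, 0.0, 0.206]
force: [0.2, 0.6, 0.3]
width: 60.0
```

```bash
python3 avg.py 506.2 -1.5 57.5 0.204 4; python3 - <<'E'
from h import *
d=snap("side","s7")
g=lambda im:np.clip((im/255.)**0.6*255,0,255).astype(np.uint8)
a=cv2.resize(g(d["frame"][220:340,250:370,::-1]),None,fx=4,fy=4,interpolation=cv2.INTER_CUBIC)
cv2.imwrite("pics/s7c.png",a)
E
```

```text
t 12.75 pos [506.86, -0.21, 57.67] sd [0.2, 0.0, 0.2] rpy [-3.1416, -0.0006, 0.2056] w 59.7 F [0.5, 0.1, 0.5] q [0.19, 0.78, -0.36, 2.05, 0.65, 0.42, -0.48]
shift [-0.9, 1.1, 0.2] yaw 0.0016
```

View pics/s7c.png

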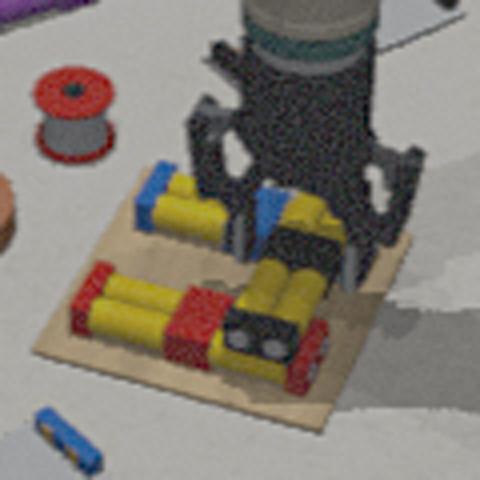

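Call:
{"api": "step_arm", "payload": {
  "linear": [
    [-0.6, 1, 0],
    [-0.6, 1, 0],
    [-0.6, 1, 0],
    [-0.6, 1, 0],
    [-0.6, 1, 0],
    [-0.6, 1, 0]
  ],
  "yaw": [0, 0, 0, 0, 0, 0],
  "gripper": [-0.4, -0.4, -0.4, -0.4, -0.4, -0.4]
}}

```text
clock: 13.3
eef_pos: [506.8, -1.5, 58.3]
tool_rot: [3.141, -0.002, 0.205]
force: [-0.4, -0.3, 4.0]
width: 42.8
```

```bash
python3 avg.py 506.2 -1.5 57.5 0.204 4
```

```text
t 13.45 pos [506.86, -1.53, 58.25] sd [0.0, 0.0, 0.0] rpy [3.1411, -0.0017, 0.2054] w 42.7 F [-0.3, 0.0, 4.9] q [0.19, 0.78, -0.36, 2.05, 0.65, 0.42, -0.48]
shift [-0.6, -0.2, 0.8] yaw 0.0014
```

Call:
{"api": "step_arm", "payload": {
  "linear": [
    [0, 0, -4],
    [0, 0, -12],
    [0, 0, -22],
    [0, 0, -34],
    [0, 0, -48],
    [0, 0, -62],
    [0, 0, -74],
    [0, 0, -80]
  ],
  "yaw": [0, 0, 0, 0, 0, 0, 0, 0],
  "gripper": [-0.4, -0.4, -0.4, -0.4, -0.4, -0.4, -0.4, -0.4]
}}

```text
clock: 14.12
eef_pos: [506.7, -1.5, 139.5]
tool_rot: [3.141, -0.002, 0.205]
force: [0.2, -0.0, -2.8]
width: 42.9
```

```bash
python3 go.py 626.5 -249.5 137 -0.385
```

```text
t 14.12 pos [506.7, -1.5, 139.5] rpy [3.1412, -0.0022, 0.2054] w 42.9 F [0.2, -0.0, -2.8] q [0.28, 0.65, -0.5, 2.01, 0.53, 0.61, -0.37]
shift [66.7, 267.2, 2.7] yaw 0.5904 rows@40 6.9 @25 11.0
```

Call:
{"api": "step_arm", "payload": {
  "linear": [
    [2, 8, 0],
    [6, 25, 0],
    [12, 48, 0],
    [18, 74, 0],
    [25, 101, 0],
    [32, 128, 0],
    [39, 156, 0],
    [46, 184, 0]
  ],
  "yaw": [0.02, 0.055, 0.106, 0.163, 0.223, 0.283, 0.345, 0.407],
  "gripper": [-0.4, -0.4, -0.4, -0.4, -0.4, -0.4, -0.4, -0.4]
}}

```text
clock: 14.78
eef_pos: [588.5, -174.3, 136.6]
tool_rot: [3.141, 0.002, -0.206]
force: [0.8, 0.3, -3.1]
width: 42.6
```

```bash
python3 go.py 626.5 -249.5 70 -0.385
```

```text
t 14.78 pos [588.5, -174.3, 136.6] rpy [3.1413, 0.0016, -0.2057] w 42.6 F [0.8, 0.3, -3.1] q [0.5, 0.76, -0.43, 1.72, 0.42, 0.76, -0.34]
shift [52.7, 65.8, 66.5] yaw 0.1793 rows@40 2.7 @25 4.3
```

Call:
{"api": "step_arm", "payload": {
  "linear": [
    [12, 20, 8],
    [26, 38, 22],
    [40, 54, 38],
    [49, 63, 52],
    [52.7, 65.8, 62],
    [52.7, 65.8, 66],
    [52.7, 65.8, 66],
    [52.7, 65.8, 66]
  ],
  "yaw": [0.045, 0.09, 0.135, 0.165, 0.179, 0.179, 0.179, 0.179],
  "gripper": [-0.4, -0.4, -0.4, -0.4, -0.4, -0.4, -0.4, -0.4]
}}

```text
clock: 15.45
eef_pos: [626.9, -245.5, 71.4]
tool_rot: [-3.141, 0.001, -0.378]
force: [-0.8, 0.3, -3.6]
width: 42.6
```

Call:
{"api": "step_arm", "payload": {
  "linear": [
    [0, 0, 0],
    [0, 0, 0]
  ],
  "yaw": [0, 0],
  "gripper": [-0.4, -0.4]
}}

```text
clock: 15.62
eef_pos: [627.7, -246.3, 72.6]
tool_rot: [-3.141, -0.001, -0.379]
force: [0.1, -0.5, -3.4]
width: 42.8
```

```bash

python3 rel.py black k1 28.25 "[295,195,365,250]" "[332,190,415,250]" 30
python3 avg.py 626.5 -249.5 34.3 -0.385 3
```

```text
t 15.7167 pos [627.6, -246.8, 72.4] yaw -0.3796 F [-0.0, 0.5, -2.8] bottom z 44.1
side A 806 [340.4, 206.3] pack [604.0, -345.9] rel tcp [-23.6, -99.1] toolx -16.3 tooly -100.3
side A 158 [314.7, 222.2] pack [623.9, -245.0] rel tcp [-3.7, 1.8] toolx 2.6 tooly 0.8
top A 2046 [387.2, 220.2] pack [596.0, -341.8] rel tcp [-31.6, -95.0] toolx -5.6 tooly -96.3
top A 124 [350.9, 209.1] pack [624.7, -245.9] rel tcp [-2.9, 0.9] toolx 3.3 tooly 3.4
t 15.82 pos [627.53, -246.95, 72.24] sd [0.1, 0.1, 0.1] rpy [-3.1415, -0.001, -0.3799] w 42.6 F [-0.2, -0.0, -2.7] q [0.53, 0.9, -0.36, 1.57, 0.42, 0.75, -0.39]
shift [-0.0, 2.7, 37.9] yaw 0.0051
```

View pics/k1c.png

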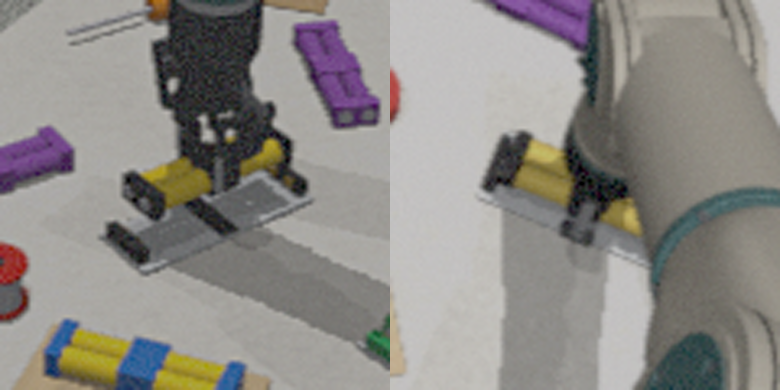

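```bash
python3 - <<'E'
from h import *
R={"top":(332,195,415,250),"side":(297,203,372,250)}
for f in ("0",):
  for n in("top","side"):
    d=dict(np.load(n+"0.npz"))
    V=d["frame"].max(-1)
    for th in (45,55,65,75,85):
        bl=blobs(V<th,R[n]); o=assign(d,bl,(626.5,-249,-1.956),CR)
        x,r=fit_parts(o,(626.5,-249,-1.956),CR); o2=[q for q in o if q[1]!="s"]; x2,r2=fit_parts(o2,(626.5,-249,-1.956),CR)
        print(n,th,len(o),x.round(3),r.round(1),"noS",x2.round(3),r2.round(1),[round(float(b[0])) for b in bl])
d=dict(np.load("side_k1.npz")); e=dict(np.load("top_k1.npz"))
for n,d,u,v in(("side",d,315,222),("top",e,351,209)):
    W=deproj(d); print(n); print(d["frame"].max(-1)[v-12:v+14,u-14:u+14]); print(np.nan_to_num(W[v-12:v+14,u-14:u+14,2]).astype(int))
E
```

```text
top 45 3 [ 626.869 -250.356   -1.95 ] [-0.   0.1 -0.1  0.1  0.2 -0.2] noS [ 627.118 -250.583   -1.95 ] [ 0.  0. -0. -0.] [146, 76, 68]
top 55 3 [ 626.226 -250.091   -1.946] [ 0.1 -0.  -0.  -0.1 -0.1  0.1] noS [ 626.141 -249.998   -1.946] [ 0.1  0.  -0.1 -0. ] [162, 86, 76]
top 65 3 [ 626.768 -250.442   -1.953] [ 0.1  0.  -0.1 -0.  -0.  -0. ] noS [ 626.795 -250.433   -1.953] [ 0.1  0.  -0.1 -0. ] [172, 93, 86]
top 75 3 [ 626.806 -250.193   -1.962] [-0.   0.1 -0.1  0.   0.2 -0.1] noS [ 626.928 -250.414   -1.962] [ 0.1  0.  -0.1 -0. ] [186, 96, 90]
top 85 3 [ 626.639 -250.139   -1.955] [ 0.   0.2 -0.2  0.1  0.2 -0.3] noS [ 627.073 -250.404   -1.955] [ 0.1  0.  -0.1 -0.1] [192, 104, 94]
side 45 3 [ 626.273 -247.222   -1.957] [ 0.1  0.1  0.3 -0.1 -0.5 -0. ] noS [ 626.862 -246.946   -1.957] [-0.1  0.1  0.1 -0.1] [111, 105, 92]
side 55 3 [ 626.249 -247.103   -1.957] [ 0.1  0.   0.2 -0.1 -0.3  0.1] noS [ 626.57  -246.718   -1.957] [-0.   0.1  0.  -0. ] [118, 114, 101]
side 65 1 [ 626.839 -246.854   -1.957] [ 0. -0.] noS [ 626.839 -246.854   -1.957] [ 0. -0.] [659, 105, 48]
side 75 2 [ 631.36
[... 10236 characters left out ...]
1 17 22 19 20 15 60 57 66 67 66 66 63  0 69 68 67 64 64 64 66
  68 63 68 63]
 [-4  3  0 -1 19 23 21 15 14 46 46 58 58 61 62 59 66 64 65 63 64 64 69 67
  68 70 63 64]
 [ 0 -2  0 11 23 16 20 22  8  4  9 46 54 51 56 58 58 60 61 63 67 66 64 67
  69 68 66 63]
 [-6 -1 -1  7  6 15 21 20  6  7  8  1  9 10  1  4  6 56 59 62 61 62 65 66
  72 64 68 64]
 [ 0  4 -1  5  6  1  8  6  8  4  7  6  4  1  6  0  3  5  7 57 58 58 60 61
  62 64 62 65]
 [-2  0  9  9  7  5  8  3  6  8  4  5 -1  2  5  5  3  8  0  8  7  9 59 57
  63 61 63 68]
 [ 0  0  0  1  1  3  1  3  4  7 11  4  3  5  4  6  7  8  8  2  8  6  8  3
  48 56 64 58]
 [ 0  0  0  0  0  0  2  7  7  3  7  6  4  8  5  6  7  6  5  0  5  3  6  5
   0  4  6 57]]
```

Call:
{"api": "step_arm", "payload": {
  "linear": [
    [0.5, 1, 4],
    [1, 2, 9],
    [1.5, 2.3, 15],
    [1.5, 2.3, 18],
    [1.5, 2.3, 18],
    [1.5, 2.3, 18]
  ],
  "yaw": [0.005, 0.005, 0.005, 0.005, 0.005, 0.005],
  "gripper": [-0.4, -0.4, -0.4, -0.4, -0.4, -0.4]
}}

```text
clock: 16.32
eef_pos: [627.5, -249.7, 52.8]
tool_rot: [-3.142, 0.001, -0.385]
force: [0.2, 0.2, -3.3]
width: 43.1
```

```bash

python3 rel.py black k2 28.25 "[295,195,328,250]" "[332,190,365,250]" 26
python3 avg.py 626.5 -249.5 34.3 -0.385 3
```

```text
t 16.4167 pos [628.0, -249.8, 53.4] yaw -0.3853 F [0.7, -0.0, -2.3] bottom z 25.2
side A 158 [314.7, 227.3] pack [624.7, -247.2] rel tcp [-3.2, 2.5] toolx 1.0 tooly -1.0
side A 131 [324.1, 203.2] pack [662.2, -357.9] rel tcp [34.3, -108.1] toolx -75.4 tooly -89.5
top A 96 [351.5, 210.7] pack [624.8, -249.0] rel tcp [-3.2, 0.8] toolx 2.1 tooly 0.5
t 16.52 pos [628.01, -249.82, 53.57] sd [0.0, 0.0, 0.1] rpy [-3.1414, -0.0004, -0.3853] w 42.9 F [0.8, 0.3, -3.0] q [0.53, 0.93, -0.34, 1.57, 0.42, 0.72, -0.39]
shift [-1.5, 0.3, 19.3] yaw -0.0003
```

View pics/k2c.png

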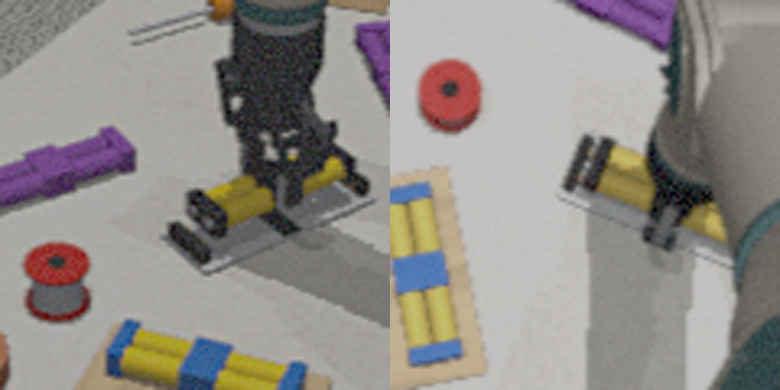

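Call:
{"api": "step_arm", "payload": {
  "linear": [
    [1, 0, 4],
    [1, 0, 9],
    [1, 0, 13],
    [1, 0, 16],
    [1, 0, 17.5],
    [1, 0, 17.5],
    [1, 0, 17.5]
  ],
  "yaw": [0, 0, 0, 0, 0, 0, 0],
  "gripper": [-0.4, -0.4, -0.4, -0.4, -0.4, -0.4, -0.4]
}}

```text
clock: 17.1
eef_pos: [628.7, -250.2, 35.8]
tool_rot: [-3.142, 0.0, -0.385]
force: [-0.5, -0.1, -2.5]
width: 42.6
```

```bash

python3 rel.py black k3 28.25 "[295,195,328,250]" "[332,190,365,250]" 24
python3 avg.py 626.5 -249.5 34.3 -0.385 3
```

```text
t 17.2 pos [628.9, -250.3, 36.1] yaw -0.3854 F [0.5, -0.6, -4.0] bottom z 7.9
side A 193 [323.6, 205.6] pack [669.9, -368.7] rel tcp [41.0, -118.5] toolx -86.6 tooly -96.6
side A 88 [313.9, 230.1] pack [631.8, -255.4] rel tcp [2.9, -5.1] toolx -8.6 tooly -5.9
top A 88 [351.6, 211.1] pack [628.0, -250.8] rel tcp [-0.9, -0.5] toolx -1.5 tooly 0.1
t 17.3 pos [628.9, -250.3, 36.15] sd [0.0, 0.0, 0.0] rpy [-3.1415, -0.0005, -0.3854] w 42.7 F [0.5, -0.2, -3.2] q [0.52, 0.96, -0.33, 1.57, 0.43, 0.69, -0.4]
shift [-2.5, 0.2, 1.8] yaw -0.0004
```

View pics/k3c.png

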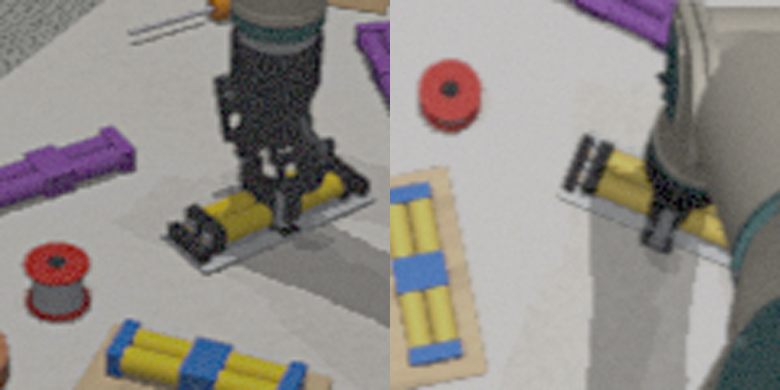

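Call:
{"api": "step_arm", "payload": {
  "linear": [
    [-0.6, 0, 1],
    [-0.6, 0, 1.8],
    [-0.6, 0, 2.3],
    [-0.6, 0, 2.8],
    [-0.6, 0, 2.8]
  ],
  "yaw": [0, 0, 0, 0, 0],
  "gripper": [-0.4, -0.4, -0.4, -0.4, -0.4]
}}

```text
clock: 17.72
eef_pos: [628.2, -250.0, 34.3]
tool_rot: [3.141, -0.0, -0.385]
force: [-3.5, 0.8, 5.9]
width: 42.9
```

```bash
python3 avg.py 626.5 -249.5 34.3 -0.385 3
```

```text
t 17.82 pos [628.17, -250.03, 34.33] sd [0.0, 0.0, 0.0] rpy [3.1413, -0.0002, -0.3855] w 42.9 F [-2.9, 0.7, 5.8] q [0.52, 0.96, -0.33, 1.57, 0.43, 0.69, -0.4]
shift [-1.7, 0.1, 0.0] yaw -0.0005
```

Seated (contact at the expected height). Release and rise.

Call:
{"api": "step_arm", "payload": {
  "linear": [
    [0, 0, -0.5],
    [0, 0, -0.5],
    [0, 0, -0.5],
    [0, 0, -0.5],
    [0, 0, -0.5]
  ],
  "yaw": [0, 0, 0, 0, 0],
  "gripper": [-0.2, 0.1, 0.4, 0.4, 0.4]
}}

```text
clock: 18.23
eef_pos: [628.4, -250.1, 33.6]
tool_rot: [-3.141, -0.0, -0.385]
force: [-0.4, 0.9, 0.7]
width: 59.5
```

Call:
{"api": "step_arm", "payload": {
  "linear": [
    [0, 0, -5],
    [0, 0, -15],
    [0, 0, -35],
    [0, 0, -60],
    [0, 0, -85],
    [0, 0, -100],
    [0, 0, -100]
  ],
  "yaw": [0, 0, 0, 0, 0, 0, 0],
  "gripper": [0.4, 0.4, 0.4, 0.4, 0.4, 0.4, 0.4]
}}

```text
clock: 18.82
eef_pos: [631.0, -250.7, 138.8]
tool_rot: [-3.141, -0.008, -0.386]
force: [0.7, -1.1, 0.6]
width: 60.0
```

```bash
python3 - <<'E'
from h import *
d=snap("side","s8"); e=snap("top","t8")
g=lambda im:np.clip((im/255.)**0.6*255,0,255).astype(np.uint8)
a=cv2.resize(g(d["frame"][190:330,245:385,::-1]),None,fx=2.8,fy=2.8,interpolation=cv2.INTER_CUBIC)
b=cv2.resize(g(e["frame"][190:330,235:375,::-1]),None,fx=2.8,fy=2.8,interpolation=cv2.INTER_CUBIC)
cv2.imwrite("pics/s8c.png",np.hstack([a,b]))
P={"+":box(60,74,-22,22,0,24),"-":box(-74,-60,-22,22,0,24),"b":PK["b"]}
for k,p0 in {"red":(541.,55.,0.205),"blue":(560.,-42.,0.205)}.items():
    for n,q,R in(("top",e,(235,205,325,295)),("side",d,(250,235,370,335))):
        W=deproj(q)
        bl=blobs(cmask(q["frame"],k),R); print(k,n,[(round(float(b[0])),b[1].round(1).tolist()) for b in bl])
        o=assign(q,bl,p0,P,6)
        if len(o)>1:
            x,r=fit_parts(o,p0,P,6); print([w[1] for w in o],x.round(3),r.round(1))
E
python3 go.py 545 53 137 -1.366
```

```text
red top [(186, [260.1, 250.2]), (100, [264.1, 275.4]), (86, [255.5, 226.0])]
['+', '-', 'b'] [5.41594e+02 5.67070e+01 2.06000e-01] [ 0.2  0.4  0.  -0.5 -0.2  0.2]
red side [(266, [298.8, 301.4]), (229, [267.9, 242.9]), (158, [268.8, 255.5]), (142, [326.2, 308.6]), (140, [272.2, 294.0])]
['+', '-', 'b'] [5.41619e+02 5.78120e+01 2.09000e-01] [ 0.1  0.2 -0.2 -0.   0.1 -0.1]
blue top [(184, [296.9, 243.2]), (92, [301.5, 268.0]), (81, [292.1, 219.1])]
['+', '-', 'b'] [ 5.62308e+02 -4.12490e+01  2.07000e-01] [ 0.1  0.3 -0.  -0.4 -0.1  0.1]
blue side [(232, [313.3, 274.9]), (126, [339.7, 281.7]), (118, [265.8, 328.4]), (117, [288.1, 268.5])]
['+', '-', 'b'] [ 5.62291e+02 -3.98220e+01  2.08000e-01] [ 0.   0.  -0.2 -0.1  0.2  0.1]
t 18.92 pos [628.5, -250.2, 134.8] rpy [3.1415, -0.0019, -0.3855] w 59.7 F [-0.2, -0.5, -1.4] q [0.55, 0.83, -0.39, 1.53, 0.38, 0.85, -0.36]
shift [-191.4, -249.6, -2.6] yaw 0.9805 rows@40 7.9 @25 12.6
```

View pics/s8c.png

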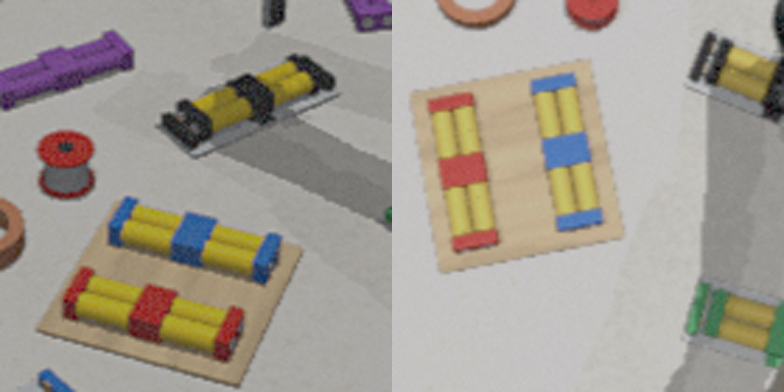

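```bash
python3 go.py 541.6 57 110 -1.364
```

```text
t 18.92 pos [628.5, -250.2, 134.8] rpy [3.1415, -0.0019, -0.3855] w 59.7 F [-0.2, -0.5, -1.4] q [0.55, 0.83, -0.39, 1.53, 0.38, 0.85, -0.36]
shift [-196.1, -252.0, 24.4] yaw 0.9785 rows@40 8.0 @25 12.8
```

Call:
{"api": "step_arm", "payload": {
  "linear": [
    [-14, -18, 0],
    [-38, -49, 2],
    [-66, -85, 4],
    [-94, -121, 8],
    [-122, -157, 12],
    [-148, -190, 16],
    [-170, -218, 20],
    [-186, -239, 22]
  ],
  "yaw": [0.09, 0.21, 0.33, 0.45, 0.57, 0.69, 0.8, 0.9],
  "gripper": [0.4, 0.4, 0.4, 0.4, 0.4, 0.4, 0.4, 0.4]
}}

```text
clock: 19.58
eef_pos: [543.2, 44.5, 110.3]
tool_rot: [3.139, 0.002, -1.289]
force: [0.6, 0.8, -0.8]
width: 60.1
```

```bash
python3 go.py 541.6 57 90 -1.364
```

```text
t 19.58 pos [543.2, 44.5, 110.3] rpy [3.1386, 0.0015, -1.2888] w 60.1 F [0.6, 0.8, -0.8] q [-0.08, 0.69, -0.08, 1.93, 0.1, 0.53, -1.52]
shift [-12.4, -2.0, 20.3] yaw 0.0752 rows@40 0.6 @25 1.0
```

Call:
{"api": "step_arm", "payload": {
  "linear": [
    [-8, -1, 10],
    [-12.4, -2, 18],
    [-12.4, -2, 20],
    [-12.4, -2, 20],
    [-12.4, -2, 20]
  ],
  "yaw": [0.06, 0.075, 0.075, 0.075, 0.075],
  "gripper": [0.4, 0.4, 0.4, 0.4, 0.4]
}}

```text
clock: 20.0
eef_pos: [544.2, 51.6, 91.2]
tool_rot: [3.141, -0.001, -1.362]
force: [-0.5, -0.2, 0.1]
width: 59.4
```

```bash
python3 avg.py 541.6 57 34 -1.364 4
```

```text
t 20.15 pos [544.48, 51.82, 91.59] sd [0.1, 0.2, 0.3] rpy [3.1416, -0.0008, -1.3626] w 59.6 F [-0.2, -0.0, 0.3] q [-0.11, 0.72, -0.05, 1.94, 0.08, 0.48, -1.59]
shift [-5.7, 1.8, 57.6] yaw 0.0014
```

Call:
{"api": "step_arm", "payload": {
  "linear": [
    [-5.7, 1.8, 12],
    [-5.7, 1.8, 28],
    [-5.7, 1.8, 42],
    [-5.7, 1.8, 51],
    [-5.7, 1.8, 55],
    [-5.7, 1.8, 55],
    [-5.7, 1.8, 55]
  ],
  "yaw": [0, 0, 0, 0, 0, 0, 0],
  "gripper": [0.4, 0.4, 0.4, 0.4, 0.4, 0.4, 0.4]
}}

```text
clock: 20.73
eef_pos: [541.5, 58.7, 36.9]
tool_rot: [-3.141, -0.0, -1.361]
force: [0.3, 0.0, -0.5]
width: 60.2
```

```bash
python3 avg.py 541.6 57 34 -1.364 4; python3 - <<'E'
from h import *
d=snap("side","s9")
g=lambda im:np.clip((im/255.)**0.6*255,0,255).astype(np.uint8)
cv2.imwrite("pics/s9c.png",cv2.resize(g(d["frame"][220:340,240:370,::-1]),None,fx=4,fy=4,interpolation=cv2.INTER_CUBIC))
E
```

```text
t 20.88 pos [541.63, 58.87, 37.2] sd [0.1, 0.1, 0.2] rpy [-3.1405, -0.0001, -1.3607] w 60.0 F [0.2, 0.2, -0.1] q [-0.13, 0.82, -0.04, 1.96, 0.09, 0.37, -1.6]
shift [1.8, 0.4, 3.2] yaw 0.0033
```

View pics/s9c.png

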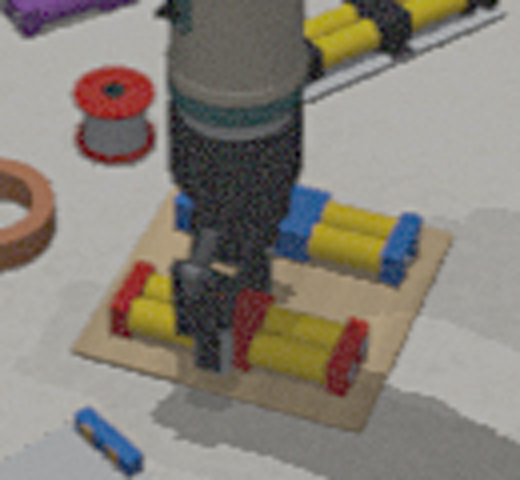

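Call:
{"api": "step_arm", "payload": {
  "linear": [
    [1.5, 0.4, 1.5],
    [1.5, 0.4, 3],
    [1.5, 0.4, 3],
    [1.5, 0.4, 3],
    [1.5, 0.4, 3],
    [1.5, 0.4, 3],
    [1.5, 0.4, 3],
    [1.5, 0.4, 3]
  ],
  "yaw": [0.003, 0.003, 0.003, 0.003, 0.003, 0.003, 0.003, 0.003],
  "gripper": [0.4, 0.4, 0.4, -0.4, -0.4, -0.4, -0.4, -0.4]
}}

```text
clock: 21.6
eef_pos: [541.2, 57.2, 34.0]
tool_rot: [-3.141, -0.0, -1.364]
force: [-1.0, -0.7, 5.2]
width: 42.6
```

```bash
python3 avg.py 541.6 57 34 -1.364 4
```

```text
t 21.75 pos [541.2, 57.15, 33.97] sd [0.0, 0.0, 0.0] rpy [-3.1413, -0.0004, -1.3636] w 43.0 F [-0.7, -1.1, 5.3] q [-0.13, 0.82, -0.04, 1.96, 0.09, 0.36, -1.6]
shift [0.2, -0.4, -0.0] yaw 0.0004
```

Call:
{"api": "step_arm", "payload": {
  "linear": [
    [0, 0, -4],
    [0, 0, -12],
    [0, 0, -22],
    [0, 0, -34],
    [0, 0, -48],
    [0, 0, -62],
    [0, 0, -74],
    [0, 0, -80]
  ],
  "yaw": [0, 0, 0, 0, 0, 0, 0, 0],
  "gripper": [-0.4, -0.4, -0.4, -0.4, -0.4, -0.4, -0.4, -0.4]
}}

```text
clock: 22.42
eef_pos: [542.0, 57.7, 116.1]
tool_rot: [-3.138, -0.0, -1.363]
force: [0.4, -0.2, -2.8]
width: 42.7
```

```bash
python3 go.py 376.6 251.5 113 0.262
```

```text
t 22.42 pos [542.0, 57.7, 116.1] rpy [-3.1384, -0.0001, -1.3634] w 42.7 F [0.4, -0.2, -2.8] q [-0.12, 0.68, -0.06, 1.93, 0.07, 0.53, -1.59]
shift [-223.7, 121.9, 2.7] yaw -1.6254 rows@40 6.4 @25 10.2
```

Call:
{"api": "step_arm", "payload": {
  "linear": [
    [-4, 2, 0],
    [-13, 7, 0],
    [-27, 15, 0],
    [-43, 23, 0],
    [-60, 32, 0],
    [-78, 42, 0],
    [-96, 52, 0],
    [-114, 62, 0]
  ],
  "yaw": [-0.03, -0.1, -0.2, -0.31, -0.43, -0.55, -0.67, -0.79],
  "gripper": [-0.4, -0.4, -0.4, -0.4, -0.4, -0.4, -0.4, -0.4]
}}

```text
clock: 23.08
eef_pos: [455.6, 157.0, 113.3]
tool_rot: [3.141, 0.001, -0.566]
force: [-0.6, -0.3, -2.6]
width: 42.8
```

```bash
python3 go.py 376.6 251.5 90 0.262
```

```text
t 23.08 pos [455.6, 157.0, 113.3] rpy [3.1411, 0.0007, -0.566] w 42.8 F [-0.6, -0.3, -2.6] q [-0.23, 0.64, -0.23, 2.1, 0.32, 0.44, -1.28]
shift [-117.3, -37.4, 23.4] yaw -0.828 rows@40 3.1 @25 5.0
```

Call:
{"api": "step_arm", "payload": {
  "linear": [
    [-17, -5, 0],
    [-34, -11, 3],
    [-51, -16, 6],
    [-68, -22, 10],
    [-85, -27, 14],
    [-100, -32, 18],
    [-112, -36, 21],
    [-117, -37.4, 23]
  ],
  "yaw": [-0.12, -0.24, -0.36, -0.48, -0.6, -0.71, -0.79, -0.828],
  "gripper": [-0.4, -0.4, -0.4, -0.4, -0.4, -0.4, -0.4, -0.4]
}}

```text
clock: 23.75
eef_pos: [377.1, 253.0, 90.2]
tool_rot: [-3.14, 0.001, 0.262]
force: [-0.3, 0.3, -4.1]
width: 42.8
```

Call:
{"api": "step_arm", "payload": {
  "linear": [
    [0, 0, 7],
    [0, 0, 15],
    [0, 0, 20],
    [0, 0, 20],
    [0, 0, 20]
  ],
  "yaw": [0, 0, 0, 0, 0],
  "gripper": [-0.4, -0.4, -0.4, -0.4, -0.4]
}}

```text
clock: 24.17
eef_pos: [379.1, 250.3, 70.1]
tool_rot: [3.14, 0.001, 0.253]
force: [-0.0, 0.9, -2.5]
width: 42.7
```

```bash

python3 rel.py red r1 27.97 "[270,330,360,440]" "[135,280,240,345]" 30
python3 avg.py 376.6 251.5 34 0.262 3
```

```text
t 24.2667 pos [379.3, 250.9, 70.7] yaw 0.2536 F [-0.2, 0.1, -3.2] bottom z 42.7
side A 312 [304.0, 403.6] pack [378.4, 252.9] rel tcp [-0.8, 2.0] toolx -1.3 tooly 0.3
side A 301 [313.3, 374.3] pack [400.6, 184.0] rel tcp [21.4, -66.9] toolx -5.5 tooly -72.0
top A 124 [204.7, 304.4] pack [412.1, 121.7] rel tcp [32.9, -129.2] toolx -2.6 tooly -134.1
top A 94 [181.4, 310.3] pack [396.9, 179.1] rel tcp [17.7, -71.8] toolx -2.3 tooly -74.7
t 24.37 pos [379.26, 250.98, 70.75] sd [0.0, 0.1, 0.1] rpy [-3.1416, -0.0004, 0.2537] w 42.5 F [0.0, 0.1, -2.7] q [-0.44, 0.71, -0.3, 2.19, 0.64, 0.33, -1.03]
shift [-2.4, -1.2, 36.8] yaw -0.0083
```

View pics/r1c.png

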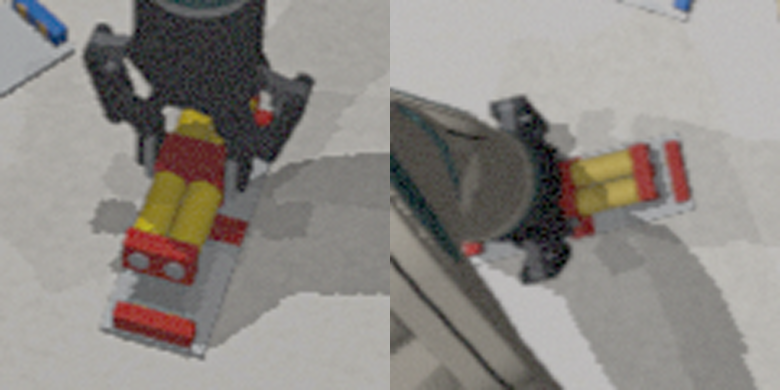

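```bash
python3 - <<'E'
s=open("rel.py").read()
s=s.replace('''        cr=np.array(CRD[k][n][:2]); x=''','''      for lab,B in(("-",NC),("+",NC*[-1,1,1])):
        cr=np.array(CRD[k][n][:2]); x=''').replace("yw,z0,p0=cr)","yw,z0,B=B,p0=cr)").replace('        print(n,"A"','        if abs(dd@ax)<25: print(n,lab,"A"')
open("rel.py","w").write(s)
E
```

Call:
{"api": "step_arm", "payload": {
  "linear": [
    [-1, 0, 4],
    [-2, 0, 9],
    [-2, 0, 15],
    [-2, 0, 18],
    [-2, 0, 18],
    [-2, 0, 18]
  ],
  "yaw": [-0.008, -0.008, -0.008, -0.008, -0.008, -0.008],
  "gripper": [-0.4, -0.4, -0.4, -0.4, -0.4, -0.4]
}}

```text
clock: 24.87
eef_pos: [376.8, 250.6, 52.3]
tool_rot: [3.141, 0.001, 0.263]
force: [-1.0, 0.6, -2.7]
width: 42.9
```

```bash

python3 rel.py red r2 27.97 "[270,330,360,440]" "[135,280,240,345]" 26
python3 avg.py 376.6 251.5 34 0.262 3
```

```text
t 24.9667 pos [377.0, 250.7, 52.6] yaw 0.2627 F [-0.1, 0.7, -2.1] bottom z 24.6
side - A 302 [305.0, 410.0] pack [376.6, 252.8] rel tcp [-0.4, 2.1] toolx 0.5 tooly 0.7
top + A 115 [206.1, 305.5] pack [376.0, 251.6] rel tcp [-1.0, 0.8] toolx -0.2 tooly 0.7
t 25.07 pos [377.06, 250.74, 52.68] sd [0.0, 0.0, 0.1] rpy [-3.1415, -0.0002, 0.2626] w 42.7 F [-0.3, 0.2, -2.5] q [-0.47, 0.74, -0.26, 2.2, 0.69, 0.28, -1.07]
shift [-0.2, -0.9, 18.7] yaw 0.0006
```

View pics/r2c.png

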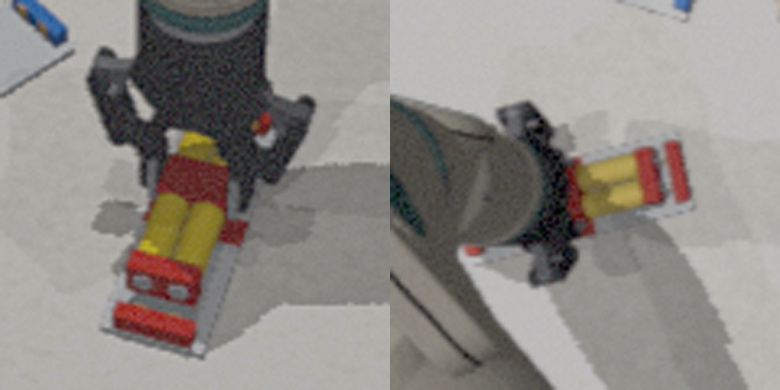

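Consistent: shift tool y by 0.6 and lower.

Call:
{"api": "step_arm", "payload": {
  "linear": [
    [0, 0.6, 4],
    [0, 0.6, 9],
    [0, 0.6, 13],
    [0, 0.6, 16],
    [0, 0.6, 17.5],
    [0, 0.6, 17.5],
    [0, 0.6, 17.5]
  ],
  "yaw": [0, 0, 0, 0, 0, 0, 0],
  "gripper": [-0.4, -0.4, -0.4, -0.4, -0.4, -0.4, -0.4]
}}

```text
clock: 25.65
eef_pos: [377.1, 250.0, 35.1]
tool_rot: [-3.142, 0.0, 0.262]
force: [-0.1, 0.4, -2.4]
width: 42.8
```

```bash

python3 rel.py red r3 27.97 "[270,330,360,440]" "[135,280,240,345]" 24
python3 avg.py 376.6 251.5 34 0.262 3
```

```text
t 25.75 pos [377.3, 250.1, 35.3] yaw 0.2625 F [-0.8, -0.5, -3.3] bottom z 7.3
side - A 196 [305.0, 413.0] pack [379.6, 247.7] rel tcp [2.3, -2.4] toolx -1.0 tooly -5.0
top + A 104 [207.6, 305.8] pack [376.2, 251.7] rel tcp [-1.0, 1.6] toolx -0.4 tooly 0.8
t 25.85 pos [377.25, 250.12, 35.27] sd [0.0, 0.0, 0.0] rpy [-3.1415, -0.0003, 0.2625] w 42.9 F [-0.2, 0.0, -3.7] q [-0.48, 0.78, -0.25, 2.2, 0.8, 0.25, -1.18]
shift [-0.3, -1.5, 1.3] yaw 0.0005
```

View pics/r3c.png

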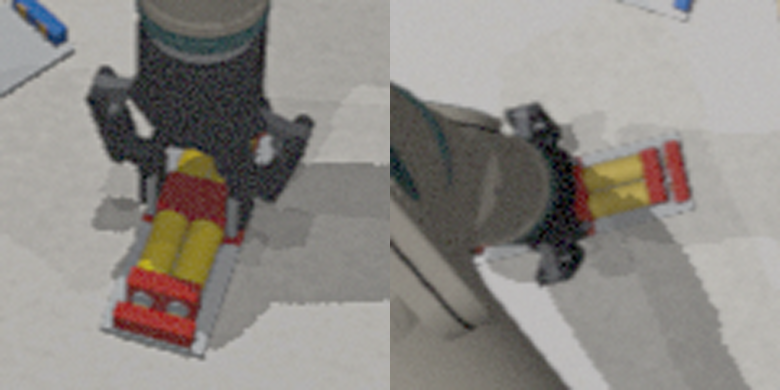

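Call:
{"api": "step_arm", "payload": {
  "linear": [
    [0, 0.3, 0.8],
    [0, 0.3, 1.4],
    [0, 0.3, 1.9],
    [0, 0.3, 2.1],
    [0, 0.3, 2.1]
  ],
  "yaw": [0, 0, 0, 0, 0],
  "gripper": [-0.4, -0.4, -0.4, -0.4, -0.4]
}}

```text
clock: 26.27
eef_pos: [377.3, 249.8, 33.9]
tool_rot: [3.141, -0.001, 0.263]
force: [-1.1, -0.3, 9.3]
width: 42.7
```

```bash
python3 avg.py 376.6 251.5 34 0.262 3
```

```text
t 26.37 pos [377.33, 249.76, 33.92] sd [0.0, 0.0, 0.0] rpy [3.1413, -0.0012, 0.2626] w 42.7 F [-1.6, -0.8, 9.6] q [-0.47, 0.78, -0.26, 2.2, 0.82, 0.25, -1.2]
shift [-0.3, -1.9, -0.1] yaw 0.0006
```

Call:
{"api": "step_arm", "payload": {
  "linear": [
    [0, 0, -0.5],
    [0, 0, -0.5],
    [0, 0, -0.5],
    [0, 0, -0.5],
    [0, 0, -0.5]
  ],
  "yaw": [0, 0, 0, 0, 0],
  "gripper": [-0.2, 0.1, 0.4, 0.4, 0.4]
}}

```text
clock: 26.78
eef_pos: [377.3, 249.8, 33.5]
tool_rot: [-3.141, -0.0, 0.263]
force: [-1.1, 0.3, 0.7]
width: 59.6
```

Call:
{"api": "step_arm", "payload": {
  "linear": [
    [0, 0, -5],
    [0, 0, -15],
    [0, 0, -35],
    [0, 0, -60],
    [0, 0, -85],
    [0, 0, -100],
    [0, 0, -100]
  ],
  "yaw": [0, 0, 0, 0, 0, 0, 0],
  "gripper": [0.4, 0.4, 0.4, 0.4, 0.4, 0.4, 0.4]
}}

```text
clock: 27.37
eef_pos: [378.5, 250.7, 136.4]
tool_rot: [-3.14, -0.005, 0.262]
force: [0.6, 0.6, -0.1]
width: 60.1
```

```bash
python3 - <<'E'
from h import *
d=snap("side","s10"); e=snap("top","t10")
g=lambda im:np.clip((im/255.)**0.6*255,0,255).astype(np.uint8)
a=cv2.resize(g(d["frame"][240:440,230:390,::-1]),(384,480),interpolation=cv2.INTER_CUBIC)
b=cv2.resize(g(e["frame"][200:360,130:330,::-1]),(400,320),interpolation=cv2.INTER_CUBIC)
b=np.vstack([b,np.zeros((160,400,3),np.uint8)])
cv2.imwrite("pics/s10c.png",np.hstack([a,b]))
P={"+":box(60,74,-22,22,0,24),"-":box(-74,-60,-22,22,0,24),"b":PK["b"]}
p0=(562.3,-40.6,.207)
for n,q,R in(("top",e,(280,205,325,295)),("side",d,(280,235,370,300))):
    o=assign(q,blobs(cmask(q["frame"],"blue"),R),p0,P,6)
    if len(o)>1:
        x,r=fit_parts(o,p0,P,6); print([w[1] for w in o],x.round(3),r.round(1))
E
python3 go.py 562.3 -40.8 100 -1.364
```

```text
['+', '-', 'b'] [ 5.62312e+02 -4.13010e+01  2.09000e-01] [ 0.1  0.3 -0.  -0.4 -0.1  0.1]
['+', '-'] [ 5.63232e+02 -4.78740e+01  3.33000e-01] [ 0.4  0.2 -0.4 -0.1]
t 27.47 pos [377.6, 249.6, 134.0] rpy [-3.1414, -0.0013, 0.2619] w 59.9 F [-0.6, -0.7, -0.8] q [-0.28, 0.61, -0.53, 2.16, 0.62, 0.53, -1.02]
shift [103.2, 328.3, 34.1] yaw 1.6259 rows@40 8.6 @25 13.8
```

View pics/s10c.png

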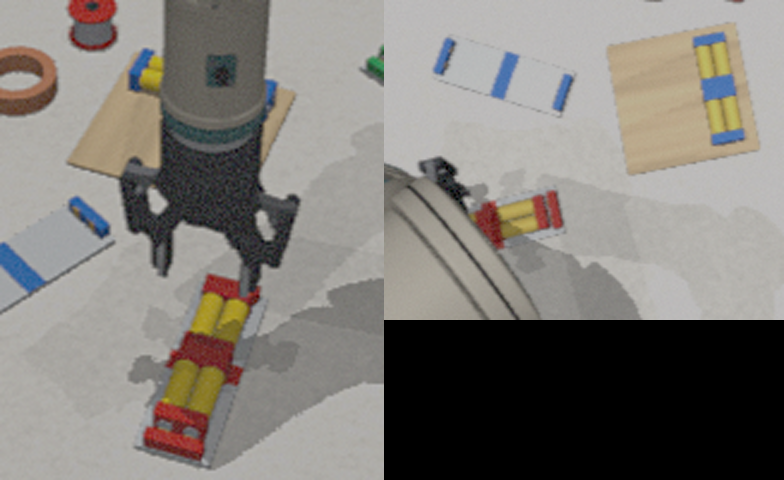

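Call:
{"api": "step_arm", "payload": {
  "linear": [
    [4, 13, 0],
    [12, 38, 0],
    [20, 64, 0],
    [28, 90, 2],
    [36, 116, 4],
    [44, 142, 6],
    [52, 168, 8],
    [60, 194, 10]
  ],
  "yaw": [0.06, 0.18, 0.3, 0.42, 0.54, 0.66, 0.78, 0.9],
  "gripper": [0.4, 0.4, 0.4, 0.4, 0.4, 0.4, 0.4, 0.4]
}}

```text
clock: 28.13
eef_pos: [485.4, 75.3, 122.2]
tool_rot: [3.139, 0.001, -0.647]
force: [1.0, -0.1, 1.3]
width: 59.5
```

```bash
python3 go.py 562.3 -40.8 100 -1.364
```

```text
t 28.13 pos [485.4, 75.3, 122.2] rpy [3.139, 0.001, -0.6466] w 59.5 F [1.0, -0.1, 1.3] q [0.01, 0.64, -0.32, 2.06, 0.4, 0.5, -1.26]
shift [131.3, 46.3, 22.2] yaw 0.7174 rows@40 3.5 @25 5.6
```

Call:
{"api": "step_arm", "payload": {
  "linear": [
    [25, 9, 3],
    [50, 18, 6],
    [75, 27, 10],
    [98, 35, 14],
    [115, 41, 18],
    [127, 45, 20],
    [131, 46.3, 22],
    [131, 46.3, 22]
  ],
  "yaw": [0.12, 0.24, 0.36, 0.48, 0.59, 0.67, 0.717, 0.717],
  "gripper": [0.4, 0.4, 0.4, 0.4, 0.4, 0.4, 0.4, 0.4]
}}

```text
clock: 28.8
eef_pos: [562.6, -40.2, 99.8]
tool_rot: [3.139, -0.002, -1.361]
force: [0.2, 0.6, 0.0]
width: 59.8
```

Call:
{"api": "step_arm", "payload": {
  "linear": [
    [0, 0, 4],
    [0, 0, 10],
    [0, 0, 10],
    [0, 0, 10]
  ],
  "yaw": [0, 0, 0, 0],
  "gripper": [0.4, 0.4, 0.4, 0.4]
}}

```text
clock: 29.13
eef_pos: [562.4, -36.6, 90.9]
tool_rot: [3.14, 0.001, -1.353]
force: [1.0, 0.2, 0.1]
width: 59.8
```

```bash
python3 avg.py 562.3 -40.8 34 -1.364 4
```

```text
t 29.28 pos [562.88, -36.76, 91.3] sd [0.3, 0.1, 0.3] rpy [3.141, 0.0003, -1.3535] w 59.7 F [0.6, 0.2, -0.2] q [0.11, 0.74, -0.15, 1.89, 0.21, 0.53, -1.53]
shift [3.8, 1.4, 57.3] yaw 0.0105
```

Call:
{"api": "step_arm", "payload": {
  "linear": [
    [3.8, 1.4, 12],
    [3.8, 1.4, 28],
    [3.8, 1.4, 42],
    [3.8, 1.4, 51],
    [3.8, 1.4, 55],
    [3.8, 1.4, 55],
    [3.8, 1.4, 55]
  ],
  "yaw": [0.01, 0.01, 0.01, 0.01, 0.01, 0.01, 0.01],
  "gripper": [0.4, 0.4, 0.4, 0.4, 0.4, 0.4, 0.4]
}}

```text
clock: 29.87
eef_pos: [562.9, -41.1, 36.8]
tool_rot: [-3.141, -0.0, -1.364]
force: [0.7, 0.1, -0.4]
width: 59.8
```

```bash
python3 avg.py 562.3 -40.8 34 -1.364 4; python3 - <<'E'
from h import *
d=snap("side","s11")
g=lambda im:np.clip((im/255.)**0.6*255,0,255).astype(np.uint8)
cv2.imwrite("pics/s11c.png",cv2.resize(g(d["frame"][220:340,240:370,::-1]),None,fx=4,fy=4,interpolation=cv2.INTER_CUBIC))
E
```

```text
t 30.02 pos [563.16, -41.11, 37.12] sd [0.1, 0.0, 0.2] rpy [-3.1405, -0.0002, -1.3643] w 59.6 F [0.4, 0.3, 0.0] q [0.1, 0.83, -0.12, 1.9, 0.22, 0.42, -1.55]
shift [-0.5, 0.8, 3.1] yaw -0.0003
```

View pics/s11c.png

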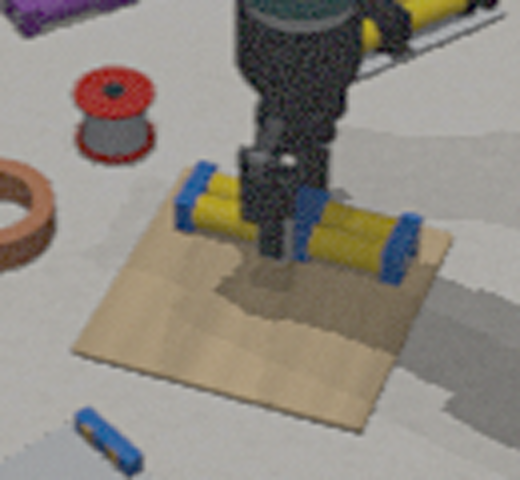

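Call:
{"api": "step_arm", "payload": {
  "linear": [
    [-0.4, 0.8, 1.5],
    [-0.4, 0.8, 3],
    [-0.4, 0.8, 3],
    [-0.4, 0.8, 3],
    [-0.4, 0.8, 3],
    [-0.4, 0.8, 3],
    [-0.4, 0.8, 3],
    [-0.4, 0.8, 3]
  ],
  "yaw": [0, 0, 0, 0, 0, 0, 0, 0],
  "gripper": [0.4, 0.4, 0.4, -0.4, -0.4, -0.4, -0.4, -0.4]
}}

```text
clock: 30.73
eef_pos: [562.0, -41.2, 33.9]
tool_rot: [-3.141, -0.0, -1.365]
force: [-0.2, -0.1, 5.3]
width: 42.6
```

```bash
python3 avg.py 562.3 -40.8 34 -1.364 3
```

```text
t 30.83 pos [561.97, -41.26, 33.88] sd [0.0, 0.0, 0.0] rpy [-3.1413, -0.0004, -1.3646] w 43.0 F [-0.9, -0.6, 5.0] q [0.1, 0.84, -0.12, 1.91, 0.22, 0.41, -1.55]
shift [-0.4, -0.4, -0.1] yaw -0.0006
```

Call:
{"api": "step_arm", "payload": {
  "linear": [
    [0, 0, -4],
    [0, 0, -12],
    [0, 0, -22],
    [0, 0, -34],
    [0, 0, -48],
    [0, 0, -62],
    [0, 0, -74],
    [0, 0, -80]
  ],
  "yaw": [0, 0, 0, 0, 0, 0, 0, 0],
  "gripper": [-0.4, -0.4, -0.4, -0.4, -0.4, -0.4, -0.4, -0.4]
}}

```text
clock: 31.5
eef_pos: [562.8, -40.9, 115.9]
tool_rot: [-3.139, -0.001, -1.364]
force: [0.2, -0.5, -3.1]
width: 42.9
```

```bash
python3 go.py 577.4 249.2 113 -0.285
```

```text
t 31.5 pos [562.8, -40.9, 115.9] rpy [-3.1386, -0.0006, -1.3645] w 42.9 F [0.2, -0.5, -3.1] q [0.13, 0.7, -0.16, 1.88, 0.19, 0.57, -1.52]
shift [-281.0, -73.7, 2.9] yaw -1.0795 rows@40 7.3 @25 11.6
```

Call:
{"api": "step_arm", "payload": {
  "linear": [
    [-8, -2, 0],
    [-24, -6, 0],
    [-46, -12, 0],
    [-70, -18, 0],
    [-95, -25, 0],
    [-120, -31, 0],
    [-145, -38, 0],
    [-170, -44, 0]
  ],
  "yaw": [-0.03, -0.09, -0.175, -0.27, -0.365, -0.46, -0.555, -0.65],
  "gripper": [-0.4, -0.4, -0.4, -0.4, -0.4, -0.4, -0.4, -0.4]
}}

```text
clock: 32.17
eef_pos: [568.9, 137.9, 112.6]
tool_rot: [3.141, 0.002, -0.705]
force: [2.1, -0.5, -3.8]
width: 42.6
```

```bash
python3 go.py 577.4 249.2 90 -0.285
```

```text
t 32.17 pos [568.9, 137.9, 112.6] rpy [3.1411, 0.0019, -0.7049] w 42.6 F [2.1, -0.5, -3.8] q [-0.09, 0.74, -0.31, 1.82, 0.36, 0.64, -1.32]
shift [-65.6, -90.3, 22.7] yaw -0.4199 rows@40 2.8 @25 4.6
```

Call:
{"api": "step_arm", "payload": {
  "linear": [
    [-14, -20, 2],
    [-28, -39, 5],
    [-41, -57, 9],
    [-52, -72, 14],
    [-60, -83, 19],
    [-65, -89, 22],
    [-65.6, -90.3, 23],
    [-65.6, -90.3, 23]
  ],
  "yaw": [-0.09, -0.18, -0.265, -0.335, -0.385, -0.415, -0.42, -0.42],
  "gripper": [-0.4, -0.4, -0.4, -0.4, -0.4, -0.4, -0.4, -0.4]
}}

```text
clock: 32.83
eef_pos: [578.9, 245.5, 89.6]
tool_rot: [3.14, 0.001, -0.294]
force: [-0.0, -0.6, -3.5]
width: 42.8
```

Call:
{"api": "step_arm", "payload": {
  "linear": [
    [0, 0, 7],
    [0, 0, 15],
    [0, 0, 20],
    [0, 0, 20],
    [0, 0, 20]
  ],
  "yaw": [0, 0, 0, 0, 0],
  "gripper": [-0.4, -0.4, -0.4, -0.4, -0.4]
}}

```text
clock: 33.25
eef_pos: [579.4, 244.9, 70.0]
tool_rot: [3.141, 0.001, -0.295]
force: [0.1, -0.1, -3.1]
width: 42.8
```

```bash

python3 rel.py blue b1 27.88 "[188,310,285,388]" "[140,200,240,270]" 30
python3 avg.py 577.4 249.2 34 -0.285 3
```

```text
t 33.35 pos [579.9, 245.5, 70.7] yaw -0.2949 F [0.9, -0.3, -3.4] bottom z 42.8
side - A 204 [208.7, 349.8] pack [578.0, 247.4] rel tcp [-1.8, 1.9] toolx -0.7 tooly -2.2
side + A 174 [261.4, 319.2] pack [577.9, 245.9] rel tcp [-2.0, 0.4] toolx -1.0 tooly -3.7
t 33.45 pos [579.89, 245.65, 70.79] sd [0.0, 0.1, 0.1] rpy [-3.1412, -0.0004, -0.2947] w 42.8 F [0.4, -0.1, -3.3] q [-0.22, 0.86, -0.39, 1.7, 0.48, 0.67, -1.16]
shift [-3.4, -2.7, 36.8] yaw -0.0097
```

View pics/b1c.png

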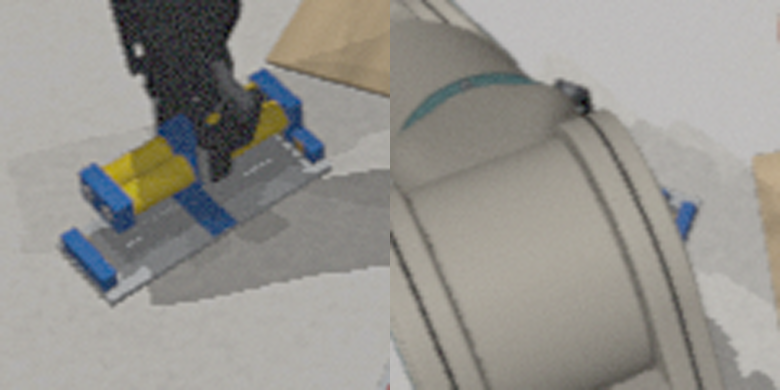

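Call:
{"api": "step_arm", "payload": {
  "linear": [
    [-1, -1, 4],
    [-1.8, -2, 9],
    [-1.8, -2.4, 15],
    [-1.8, -2.4, 18],
    [-1.8, -2.4, 18],
    [-1.8, -2.4, 18]
  ],
  "yaw": [-0.01, -0.01, -0.01, -0.01, -0.01, -0.01],
  "gripper": [-0.4, -0.4, -0.4, -0.4, -0.4, -0.4]
}}

```text
clock: 33.95
eef_pos: [578.4, 248.3, 52.0]
tool_rot: [3.141, 0.001, -0.284]
force: [0.4, -0.1, -3.9]
width: 42.8
```

```bash

python3 rel.py blue b2 27.88 "[188,310,285,388]" "[140,200,240,270]" 26
python3 avg.py 577.4 249.2 34 -0.285 3
```

```text
t 34.05 pos [578.7, 248.5, 52.6] yaw -0.2845 F [-1.0, 0.2, -3.5] bottom z 24.7
side - A 205 [209.0, 357.2] pack [576.9, 250.9] rel tcp [-1.8, 2.3] toolx 1.3 tooly 0.8
side + A 176 [261.0, 326.0] pack [576.7, 249.0] rel tcp [-2.0, 0.5] toolx 1.0 tooly -1.0
t 34.15 pos [578.79, 248.54, 52.67] sd [0.0, 0.0, 0.1] rpy [-3.1413, -0.0003, -0.2845] w 42.7 F [-0.3, 0.2, -3.4] q [-0.23, 0.89, -0.37, 1.71, 0.49, 0.64, -1.16]
shift [-1.5, -0.2, 18.7] yaw 0.0005
```

View pics/b2c.png

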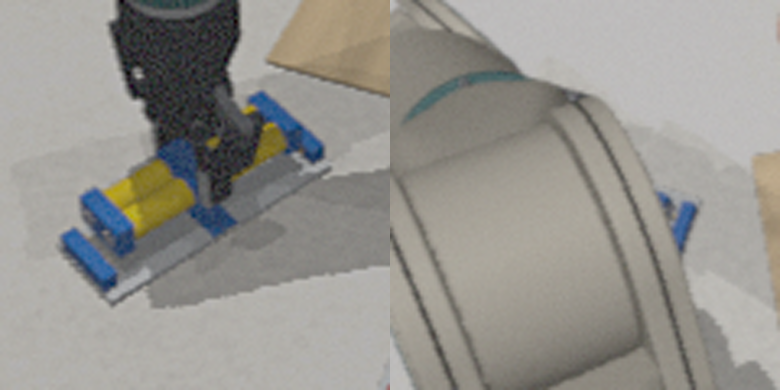

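Call:
{"api": "step_arm", "payload": {
  "linear": [
    [0, 0.2, 4],
    [0, 0.2, 9],
    [0, 0.2, 13],
    [0, 0.2, 16],
    [0, 0.2, 17],
    [0, 0.2, 17],
    [0, 0.2, 17]
  ],
  "yaw": [0, 0, 0, 0, 0, 0, 0],
  "gripper": [-0.4, -0.4, -0.4, -0.4, -0.4, -0.4, -0.4]
}}

```text
clock: 34.73
eef_pos: [578.5, 248.3, 35.4]
tool_rot: [3.142, 0.0, -0.284]
force: [-0.5, -0.6, -3.2]
width: 42.8
```

```bash

python3 rel.py blue b3 27.88 "[188,310,285,388]" "[140,200,240,270]" 24
python3 avg.py 577.4 249.2 34 -0.285 3
```

```text
t 34.8333 pos [578.7, 248.4, 35.7] yaw -0.2844 F [0.5, -0.0, -3.5] bottom z 7.8
side - A 146 [209.2, 360.7] pack [581.1, 247.4] rel tcp [2.4, -1.0] toolx -3.7 tooly -1.3
side + A 119 [260.5, 328.8] pack [582.7, 243.8] rel tcp [4.0, -4.6] toolx -6.2 tooly -4.4
top + A 24 [214.1, 237.2] pack [594.0, 244.5] rel tcp [15.2, -3.9] toolx -17.6 tooly 0.6
t 34.93 pos [578.74, 248.37, 35.73] sd [0.0, 0.0, 0.0] rpy [-3.1413, -0.0003, -0.2844] w 42.9 F [0.0, 0.1, -2.9] q [-0.24, 0.91, -0.36, 1.71, 0.51, 0.61, -1.17]
shift [-1.5, -0.4, 1.7] yaw 0.0006
```

View pics/b3c.png

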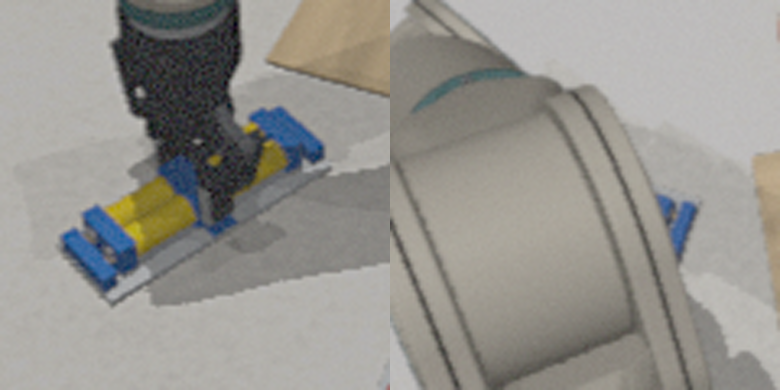

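Call:
{"api": "step_arm", "payload": {
  "linear": [
    [-0.5, 0, 0.8],
    [-0.5, 0, 1.5],
    [-0.5, 0, 2.2],
    [-0.5, 0, 2.6],
    [-0.5, 0, 2.6]
  ],
  "yaw": [0, 0, 0, 0, 0],
  "gripper": [-0.4, -0.4, -0.4, -0.4, -0.4]
}}

```text
clock: 35.35
eef_pos: [578.1, 248.5, 33.9]
tool_rot: [3.141, -0.0, -0.284]
force: [-1.4, -1.3, 4.3]
width: 42.6
```

```bash
python3 avg.py 577.4 249.2 34 -0.285 3
```

```text
t 35.45 pos [578.08, 248.51, 33.93] sd [0.0, 0.0, 0.0] rpy [3.1415, -0.0004, -0.2844] w 42.7 F [-2.3, -1.3, 5.3] q [-0.24, 0.92, -0.36, 1.71, 0.51, 0.61, -1.18]
shift [-0.8, -0.5, -0.1] yaw 0.0006
```

Call:
{"api": "step_arm", "payload": {
  "linear": [
    [0, 0, -0.5],
    [0, 0, -0.5],
    [0, 0, -0.5],
    [0, 0, -0.5],
    [0, 0, -0.5]
  ],
  "yaw": [0, 0, 0, 0, 0],
  "gripper": [-0.2, 0.1, 0.4, 0.4, 0.4]
}}

```text
clock: 35.87
eef_pos: [578.3, 248.6, 33.4]
tool_rot: [-3.141, -0.0, -0.284]
force: [-0.3, -0.2, -0.3]
width: 59.7
```

Call:
{"api": "step_arm", "payload": {
  "linear": [
    [0, 0, -5],
    [0, 0, -15],
    [0, 0, -35],
    [0, 0, -65],
    [0, 0, -100],
    [0, 0, -140],
    [0, 0, -175],
    [0, 0, -200]
  ],
  "yaw": [0, 0, 0, 0, 0, 0, 0, 0],
  "gripper": [0.4, 0.4, 0.4, 0.4, 0.4, 0.4, 0.4, 0.4]
}}

```text
clock: 36.53
eef_pos: [578.9, 249.3, 238.2]
tool_rot: [-3.138, -0.004, -0.284]
force: [1.4, 0.4, 0.7]
width: 59.6
```

```bash
python3 go.py 500 -100 240 -0.285
```

```text
t 36.53 pos [578.9, 249.3, 238.2] rpy [-3.138, -0.0037, -0.2841] w 59.6 F [1.4, 0.4, 0.7] q [-0.16, 0.66, -0.5, 1.59, 0.36, 0.98, -1.05]
shift [22.2, 357.4, -3.0] yaw 0.0009 rows@40 9.0 @25 14.3
```

Call:
{"api": "step_arm", "payload": {
  "linear": [
    [1, 18, 0],
    [3, 52, 0],
    [5, 90, 0],
    [8, 128, 0],
    [10, 166, 0],
    [13, 204, 0],
    [15, 242, 0],
    [17, 280, 0]
  ],
  "yaw": [0, 0, 0, 0, 0, 0, 0, 0],
  "gripper": [0.4, 0.4, 0.4, 0.4, 0.4, 0.4, 0.4, 0.4]
}}

```text
clock: 37.2
eef_pos: [515.3, -26.7, 234.5]
tool_rot: [3.142, -0.001, -0.284]
force: [1.4, -0.5, -0.0]
width: 59.7
```

```bash
python3 go.py 279 -587 256 -1.127
```

```text
t 37.2 pos [515.3, -26.7, 234.5] rpy [3.1416, -0.0015, -0.284] w 59.7 F [1.4, -0.5, -0.0] q [0.36, 0.51, -0.53, 1.9, 0.34, 0.82, -0.64]
shift [-69.8, 604.0, -21.6] yaw 0.843 rows@40 15.2 @25 24.3
```

Call:
{"api": "step_arm", "payload": {
  "linear": [
    [-3, 36, 0],
    [-8, 73, 0],
    [-12, 110, -3],
    [-17, 147, -5],
    [-21, 184, -8],
    [-26, 221, -10],
    [-30, 258, -12],
    [-34, 295, -14]
  ],
  "yaw": [0.05, 0.1, 0.15, 0.2, 0.25, 0.3, 0.35, 0.4],
  "gripper": [0.4, 0.4, 0.4, 0.4, 0.4, 0.4, 0.4, 0.4]
}}

```text
clock: 37.87
eef_pos: [399.5, -300.2, 248.7]
tool_rot: [3.142, -0.002, -0.687]
force: [0.1, 0.2, -0.5]
width: 60.0
```

```bash
python3 go.py 279 -587 256 -1.127
```

```text
t 37.87 pos [399.5, -300.2, 248.7] rpy [3.1416, -0.0016, -0.6866] w 60.0 F [0.1, 0.2, -0.5] q [0.89, 0.45, -0.42, 1.93, 0.25, 0.81, -0.36]
shift [88.6, 298.2, -7.2] yaw 0.4404 rows@40 7.8 @25 12.4
```

Call:
{"api": "step_arm", "payload": {
  "linear": [
    [11, 37, 0],
    [22, 74, -2],
    [33, 111, -4],
    [44, 148, -6],
    [55, 185, -7],
    [66, 222, -7],
    [76, 256, -7],
    [84, 284, -7]
  ],
  "yaw": [0.055, 0.11, 0.165, 0.22, 0.275, 0.33, 0.38, 0.42],
  "gripper": [0.4, 0.4, 0.4, 0.4, 0.4, 0.4, 0.4, 0.4]
}}

```text
clock: 38.53
eef_pos: [284.0, -574.6, 255.5]
tool_rot: [3.141, -0.002, -1.109]
force: [0.5, -0.1, 0.0]
width: 59.3
```

```bash
python3 - <<'E'
from h import *
ims={n:snap(n,n+"_end") for n in("top","side")}
CRD={"red":{"top":(376.02,250.79,-1.3047),"side":(377.26,252.25,-1.3102)},"blue":{"top":(576.90,248.79,-1.8541),"side":(578.0,249.73,-1.8563)},
"black":{"top":(626.52,-250.27,-1.9545),"side":(626.25,-247.1,-1.957)},"green":{"top":(390.84,-248.96,-1.8433),"side":(390.88,-246.60,-1.8486)}}
roi={"top":{"red":(140,285,230,340),"blue":(145,210,235,265),"black":(332,195,415,250),"green":(332,283,415,336)},
"side":{"red":(280,345,350,438),"blue":(188,315,285,388),"black":(297,203,372,250),"green":(375,232,450,285)}}
g=lambda im:np.clip((im/255.)**0.6*255,0,255).astype(np.uint8)
for n in ims:
    d=ims[n]; W=deproj(d); tiles=[]
    for k in CRD:
        p=CRD[k][n]; m=cmask(d["frame"],k)&(W[...,2]>24) 
        # whole pack silhouette by height
        c,s=np.cos(p[2]),np.sin(p[2]); L=(W[...,0]-p[0])*c+(W[...,1]-p[1])*s; T=-(W[...,0]-p[0])*s+(W[...,1]-p[1])*c
        sel=(W[...,2]>25)&(W[...,2]<36)&(abs(L)<90)&(abs(T)<45)
        hz=W[...,2][sel]
        print(n,k,"px",sel.sum(),"z med %.1f"%np.median(hz),"L range",np.percentile(L[sel],[1,99]).round(1),"T range",np.percentile(T[sel],[1,99]).round(1))
        R=roi[n][k]; u=(R[0]+R[2])//2; v=(R[1]+R[3])//2
        tiles.append(cv2.resize(g(d["frame"][v-45:v+45,u-50:u+50,::-1]),(400,300) if 0 else (390,292),interpolation=cv2.INTER_CUBIC))
    cv2.imwrite(f"pics/end_{n}.png",np.vstack([np.hstack(tiles[:2]),np.hstack(tiles[2:])]))
E
```

```text
top red px 771 z med 28.7 L range [-72.9  73.4] T range [-20.8  21.2]
top blue px 716 z med 28.8 L range [-72.7  72.7] T range [-21.6  20.5]
top black px 654 z med 28.3 L range [-74.1  71.7] T range [-22.  21.]
top green px 730 z med 28.5 L range [-73.9  71.7] T range [-21.1  20.9]
side red px 1014 z med 28.4 L range [-74.3  72.2] T range [-20.7  21.5]
side blue px 861 z med 28.5 L range [-74.7  70.7] T range [-23.6  21.2]
side black px 412 z med 28.0 L range [-75.7  72.3] T range [-22.4  22.4]
side green px 491 z med 28.0 L range [-76.   73.3] T range [-22.4  21. ]
```

View pics/end_top.png

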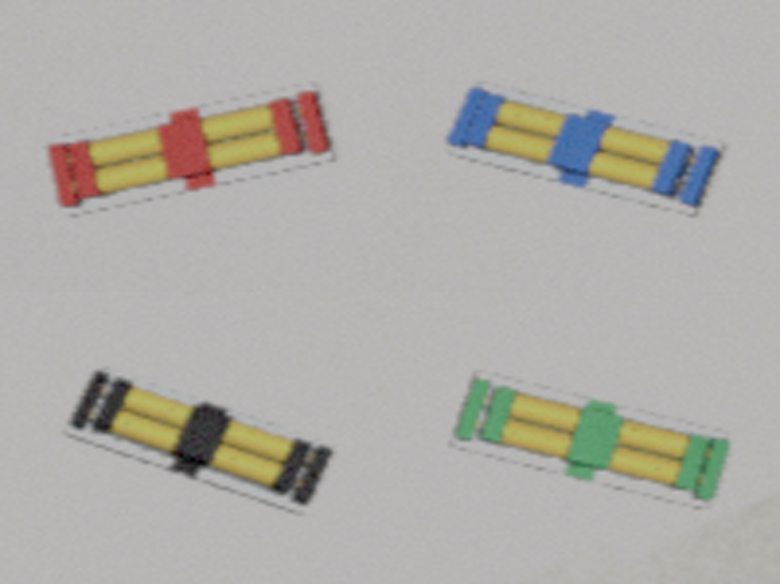

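View pics/end_side.png

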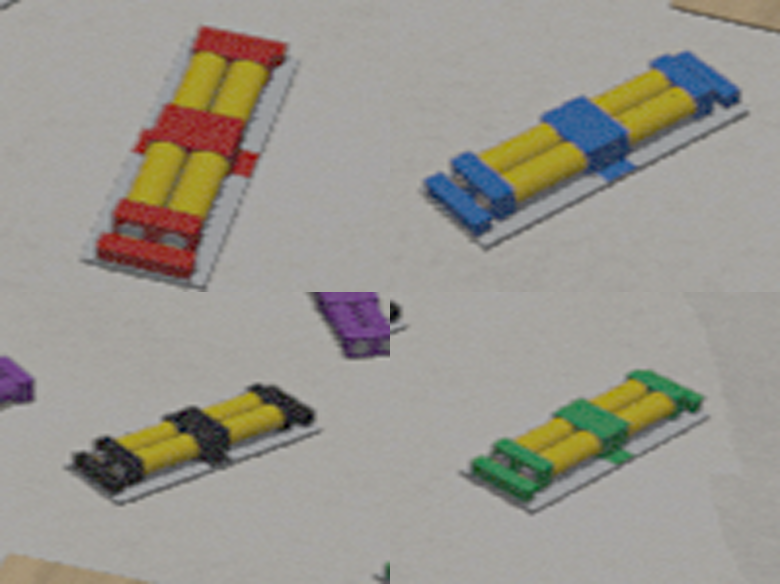

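View pics/top_end.png

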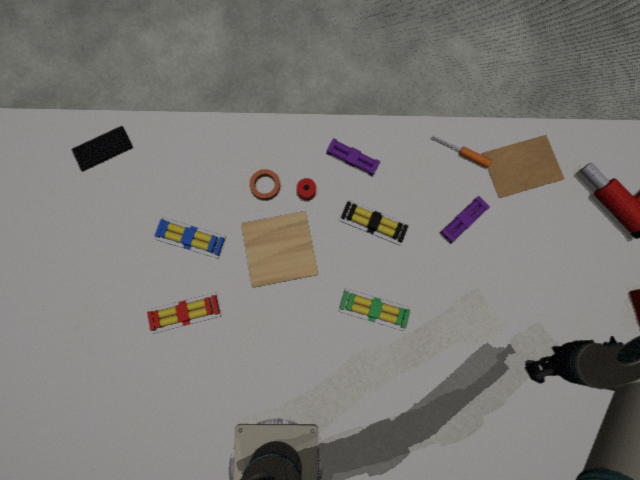

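```bash
python3 - <<'E'
from cell import ctrl
s=ctrl.read_state(); print(s["clock"],s["force"])
print(ctrl.finish_job())
E
```

```text
38.6333 [-0.65848092  0.48648611 -0.87430044]
the job is handed in; nothing more can be done
None
```

I took the stack apart from the top down (green, black, red, blue) and laid each pack in the cradle of its own colour. I handed the job in at 38.6 s, with the arm clear of everything. Each pack was lowered until the force sensor showed contact, about 5 to 11 N, at the expected height before I let go.

- **Seating:** in the last pictures all four packs lie flat, the right way up, between their end blocks. Their top faces read about 28 to 29 mm, against a nominal 30 mm.
- **Centring:** the packs sit within about 1.3 mm of centre lengthwise in the top camera and about 2 mm in the side camera. The clearance is 4 mm at each end. Across the cradles they are within about 1.2 mm.
- **Bystanders:** the spool and the tape roll are at the same pixels in the top picture as at the start, about (306, 189) and (265, 184). The purple look-alikes also appear unmoved.
- **Disagreements:** the two cameras differed by up to 3.6 mm on absolute positions, most for the black and green cradles. I therefore placed each pack mainly by comparing it with its cradle in the same picture. The top camera was blocked while I placed blue, so that one relied on the side view and the arm's own position. During the final lowering, the side readings were hidden by the end blocks and I ignored them.

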